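Hang the parts bins on the louvre rack and stock them

TASK

Get the louvre rack ready: press the black knob of its sprung slot cover all the way down until the red catch holds it. Then hang every bin that is there by its back lip over the rail, square to it and in front of the name plate of its own colour, and put the wood block (if there is one) into the yellow bin and the green wax block (if there is one) into the green bin, so that in the end all bins hang properly with their blocks inside. Leave the sanding block, the screwdriver and the tape where they lie.

Things in the scene. Friction and masses are not known exactly. Their poses are not given: they have to be found in the camera images.
- bin_rack: Grey louvre rack, 470 mm long (y), fixed. Origin: on the bench under the rail's front face, mid length; x away from the robot, z up. Rail = upright front plate, x 0 to 4, y -205 to 205, z 55 to 140 mm (top edge). Behind it a slot, x 4 to 24 mm (shut by the sprung cover until that is down), then the back plate (top z 152 mm). In front only an 8 mm base plate (from x -25 mm)
- cover (a joint): Sprung slot cover, a slide: 0 = up (top 2 mm above the rail, bins' flanges cannot enter), grows as pressed down, 0.030 m = bottom stop. Spring 6 to 10 N upward, up to about 13 N while passing the catch. Past about 0.027 m a red spring catch at the rack's +y end snaps over the cover and holds it by itself at about 0.026 m; let go sooner, it springs back up
- knob_top (a point): Centre of the top of the black press knob (36 mm across) on the cover's stem near the rack's +y end; rack frame x 13, y 215, z 196 mm with the cover up. Moves straight down with the cover
- tag_yellow: Yellow name plate, 5 x 46 x 26 mm, fixed upright on top of the rack's back plate; marks the yellow bin's place on the rail. Axes as the rack's; origin: middle of its underside, rack frame x 25.5, z 152 mm, y one of -135, 0, 135 mm
- bin_yellow: Yellow open bin, 0.14 kg. Outside 105 (x) x 70 (y) x 64 mm, front wall 50, walls 3 mm. Origin: centre of underside; +x = back (outer face x 52.5 mm). Lip behind the back: 60 wide, underside z 60, with a flange at x 64.5 to 68.5 hanging to z 40 mm; the 12 mm channel between back and flange goes over the 4 mm rail. Hung, it leans nose down about 0.13 rad. Grip across the sides
- lip_yellow (a point): Middle of the roof of the yellow bin's lip channel, bin frame x 58.5, y 0, z 60 mm; hung, it lies on the rail's top edge
- tag_green: Green name plate, 5 x 46 x 26 mm, fixed upright on top of the rack's back plate; marks the green bin's place on the rail. Axes as the rack's; origin: middle of its underside, rack frame x 25.5, z 152 mm, y one of -135, 0, 135 mm
- bin_green: Green open bin, 0.14 kg. Outside 105 (x) x 70 (y) x 64 mm, front wall 50, walls 3 mm. Origin: centre of underside; +x = back (outer face x 52.5 mm). Lip behind the back: 60 wide, underside z 60, with a flange at x 64.5 to 68.5 hanging to z 40 mm; the 12 mm channel between back and flange goes over the 4 mm rail. Hung, it leans nose down about 0.13 rad. Grip across the sides
- lip_green (a point): Middle of the roof of the green bin's lip channel, bin frame x 58.5, y 0, z 60 mm; hung, it lies on the rail's top edge
- tag_red: Red name plate, 5 x 46 x 26 mm, fixed upright on top of the rack's back plate; marks the red bin's place on the rail. Axes as the rack's; origin: middle of its underside, rack frame x 25.5, z 152 mm, y one of -135, 0, 135 mm
- bin_red: Red open bin, 0.14 kg, may be absent. Outside 105 (x) x 70 (y) x 64 mm, front wall 50, walls 3 mm. Origin: centre of underside; +x = back (outer face x 52.5 mm). Lip behind the back: 60 wide, underside z 60, with a flange at x 64.5 to 68.5 hanging to z 40 mm; the 12 mm channel between back and flange goes over the 4 mm rail. Hung, it leans nose down about 0.13 rad. Grip across the sides
- lip_red (a point): Middle of the roof of the red bin's lip channel, bin frame x 58.5, y 0, z 60 mm; hung, it lies on the rail's top edge
- wood_block: Brown layered wood block, 35 (its x) x 60 (its y) x 35 mm high, about 0.06 kg, loose, sometimes absent; origin: centre of its underside. Belongs in the yellow bin
- wax_block: Green wax block, 50 (its x) x 70 (its y) x 30 mm high, about 0.11 kg, loose, sometimes absent; origin: centre of its underside. Belongs in the green bin
- sanding_block: Bystander: brown sanding block, 60 x 110 x 35 mm, loose; origin: centre of its underside
- screwdriver_red: Bystander: red-handled screwdriver, 28 x 180 x 26 mm, loose; origin: centre of its underside
- tape_masking: Bystander: roll of masking tape, 100 x 98 x 25 mm, loose; origin: centre of its underside
Not all that is in view belongs to the job. Leave any white look-alike of the wax_block alone.

How it is judged:
By the outcome, as a careful person would: the job done as asked, in the order asked, and still so for the second after the job is handed in, with the robot touching nothing.
Of bin_red, wood_block, wax_block only 2 to 3 are there at a start; the rules pass over those that are not, and their reading is None.
At some moment in a run one of bin_yellow, bin_green, bin_red, wood_block, wax_block may be knocked a few centimetres aside while the robot is not near it.
It also fails if it takes over 200 s, if anything falls off the work surface, if the arm or the gripper's body presses on something with over 40 N, if the wrist force passes 120 N, or if a joint passes its speed limit or range.

ROBOT

A 6-joint arm with a two-finger parallel gripper is mounted at the origin on a cart in front of the work surface, level with it; the furniture and walls round the work are solid. World frame = base frame: x ahead of the robot, y to its left, z up, the work surface at z = 0. Lengths are in m, angles in rad, forces in N, time in s.
With the tool pointing down it reaches from about 0.35 to 0.975 m from the base axis. Payload 4.9 kg.
Tool frame: the origin (TCP) lies midway between the tips of the shut fingers; the grasp point (between the pads) lies 19 mm behind it; y points along the fingers, z is the direction in which the jaws open and shut, and the axes are right-handed (so a half turn about y gives the same grasp; the last joint's range is limited). The gripper opens to 85 mm and grips with 20 to 120 N. Pads are 22 mm wide; open, the fingers measure 114 mm over their backs; the gripper's body (76 mm by 85 mm) begins 54 mm behind the grasp point. The pads swing forward as they close: fully open they stand 13 mm farther back than shut.
Start: joints at [-1.365, 0.053, 1.613, -0, 1.476, -0.119], TCP at [0.199, -0.592, 0.231] pointing down, gripper open.
Joint ranges: [-3.01, 3.01], [-1.01, 2.22], [0.06, 2.58], [-1.02, 4.17], [0.09, 2.62], [-3.14, 3.14]. Speed limits (rad/s): [2.57, 2.57, 3.14, 3.14, 3.14, 3.14].

INTERFACE

Orientations are given as a unit quaternion [w, x, y, z].
In Python, from plant import * gives the robot as it stands.
- The arm moves only by the shell command python3 -m crank 'ROWS'. ROWS is JSON, a list that holds one entry, the list of rows, each a list of 5 numbers: the gripper command: -1 is shut, 1 is fully open, values between are in proportion, then the shift along the tool's x, y, z in cm, then the turn about the tool's y in degrees. In form: [[[jaw, dx, dy, dz, twist], ...]]. A call has 1 to 8 rows; each row shifts and turns the commanded pose from where the row before left it, along the tool's axes as they then stand; what a row does not reach is not made up. A row lasts 1/8 s, in which the tool goes at most 62.5 mm and 10.7 degrees, less where a joint would pass 70% of its speed; a pose out of reach is approached as far as the arm can. A call with a gripper value outside its range is refused whole. The fingers move at their own pace and stop on an object; the grip force is fixed at half the most. Time passes only in rows, so rows that do not move let the fingers close. It gives the time, the measured TCP pose, the force and the opening at its end, in the units of the state.
- state(): the state, without advancing time (a new reading comes with each control period).
- grab_frame(name): name is "scene" or "top" or "wrist"; returns a dict with "frame" (384x512x3 uint8, red, green, blue), "fx", "fy", "cx", "cy" (pixels), "pose" (4x4, takes a point from camera to world coordinates). Camera axes: x right, y up, looking along -z (the intrinsics and any distortion apply to the point x, -y, -z); pixel columns grow to the right and rows downward; lengths in m; the calibration is good to about 2 mm. The wrist camera is an equidistant fisheye: a pixel r from the principal point sees the ray r / f radians off the axis. A picture is of the moment at which its call begins. There is no depth.
- job_done(): hands the job in, once; it reports no verdict.
The state is a dict: "time": time; "joint_pos": joint angles; "joint_vel": joint speeds; "joint_efforts": joint torques, N m; "tool_pos": TCP position; "tool_rot": TCP orientation; "contact_force": force on the tool from outside, world axes, zero at the start; "ft_torque": the same for the moment, N m; "gripper_width": opening from 0.0 (shut) to 1.0 (fully open).
Only numpy, scipy, OpenCV 4.12 (cv2) and the standard library are available. Lean on these libraries where they do the work, as an engineer would, in place of code of your own. Each camera call takes 0.05 s, during which the arm holds its last target.

## Working session

There is one attempt and no reset: what is moved stays moved. The work goes in short steps, Python scripts to look and compute and a shell command to move; the robot and the scene stay as the last step left them, time stands still between calls to the robot, and variables do not carry over. Pictures are saved under pics/ and viewed, and the job is handed in when it is done.

```bash
ls; mkdir -p pics; cat > h.py <<'E'
from plant import *
import numpy as np, cv2
def snap(n,f):
    d=grab_frame(n); cv2.imwrite(f"pics/{f}.png",cv2.cvtColor(d["frame"],cv2.COLOR_RGB2BGR)); np.savez(f"pics/{f}.npz",**{k:v for k,v in d.items()}); return d
E
python3 - <<'E'
from h import *
for n in ["scene","top","wrist"]:
    d=snap(n,n+"0"); print(n,d["fx"],d["fy"],d["cx"],d["cy"],d.keys()); print(np.round(d["pose"],3))
print(state())
E
```

```text
pics
scene 417.706990151832 417.706990151832 256.7736861729559 192.32009095610428 dict_keys(['frame', 'fx', 'fy', 'cx', 'cy', 'pose'])
[[-0.837  0.413 -0.359  0.051]
 [-0.547 -0.644  0.535  0.701]
 [-0.01   0.644  0.765  1.114]
 [ 0.     0.     0.     1.   ]]
top 476.87330516377546 476.87330516377546 250.88838009754818 192.48451544797513 dict_keys(['frame', 'fx', 'fy', 'cx', 'cy', 'pose'])
[[-0.013  0.992 -0.128  0.315]
 [-1.    -0.015 -0.013 -0.027]
 [-0.015  0.128  0.992  1.826]
 [ 0.     0.     0.     1.   ]]
wrist 297.3186396354542 297.3186396354542 256.66902333489895 193.09976694347048 dict_keys(['frame', 'fx', 'fy', 'cx', 'cy', 'pose'])
[[ 0.318  0.911  0.264  0.266]
 [-0.948  0.306  0.085 -0.57 ]
 [-0.004 -0.277  0.961  0.372]
 [ 0.     0.     0.     1.   ]]
{'time': 0.15, 'joint_pos': array([-1.36502534e+00,  5.32151361e-02,  1.61402933e+00,  1.45981848e-05,
        1.47600331e+00, -1.18994541e-01]), 'joint_vel': array([-0.00082311, -0.00133337, -0.00514171,  0.00045796, -0.00057016,
        0.00012317]), 'joint_efforts': array([ 3.95538600e-04, -3.94242167e+01, -3.70722163e+01, -6.17602950e-05,
        4.67503967e-03,  1.35400118e-07]), 'tool_pos': array([ 0.19933199, -0.5918247 ,  0.23030898]), 'tool_rot': array([ 0.11429724, -0.11433773,  0.69838938, -0.69721969]), 'contact_force': array([ 0.4290081 ,  0.57430808, -0.1837797 ]), 'ft_torque': array([-0.04984574,  0.01592842,  0.00566105]), 'gripper_width': 1.001382525565374}
```

View pics/scene0.png

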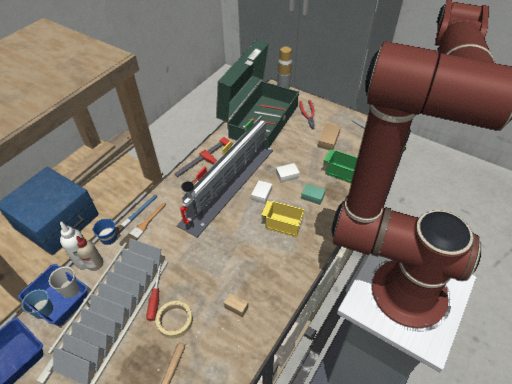

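View pics/top0.png

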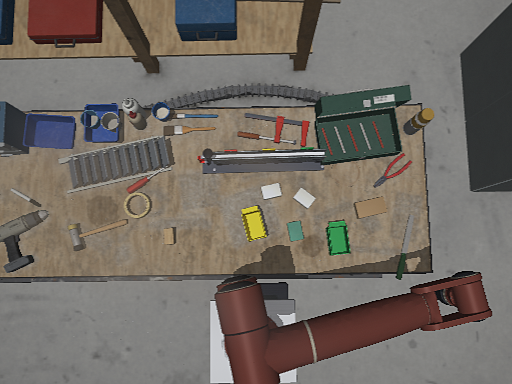

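View pics/wrist0.png

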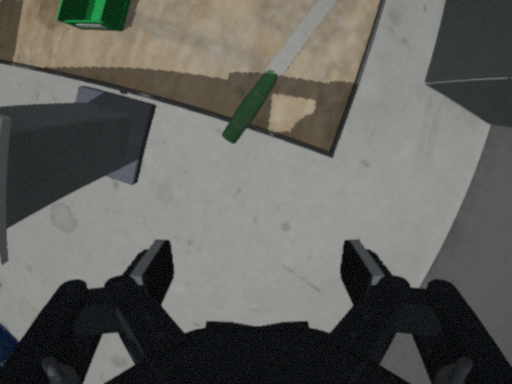

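The top view shows the yellow bin at (254,223), green bin at (338,237), green wax (295,230), wood block (168,236), two white look-alikes (271,190) and (304,197), and the rack at (203–325,160). I see no red bin, and I'll check again once the arm has moved. Next I'll enlarge and measure.

```bash
python3 - <<'E'
import cv2,numpy as np
a=cv2.imread('pics/top0.png'); 
c=np.vstack([cv2.resize(a[140:180,190:350],(800,200),interpolation=cv2.INTER_CUBIC),cv2.resize(a[180:260,150:400],(800,256),interpolation=cv2.INTER_CUBIC)])
cv2.imwrite('pics/topc.png',c)
b=cv2.imread('pics/scene0.png')
cv2.imwrite('pics/scc.png',cv2.resize(b[110:260,160:360],(800,600),interpolation=cv2.INTER_CUBIC))
E
```

```text
(no output)
```

View pics/topc.png

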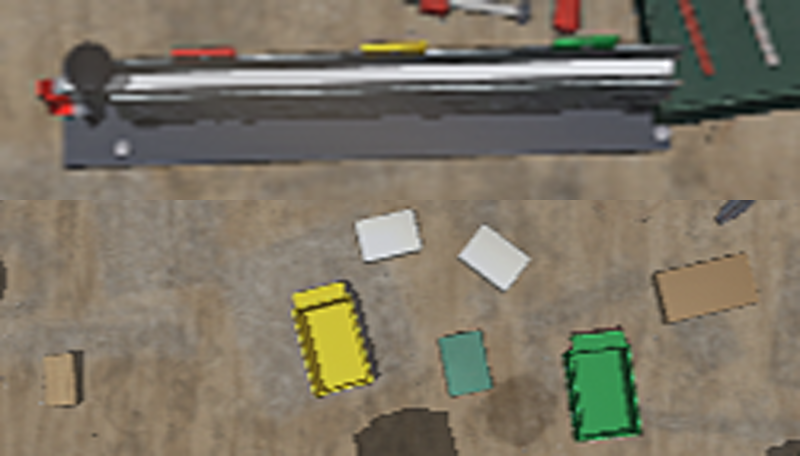

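View pics/scc.png

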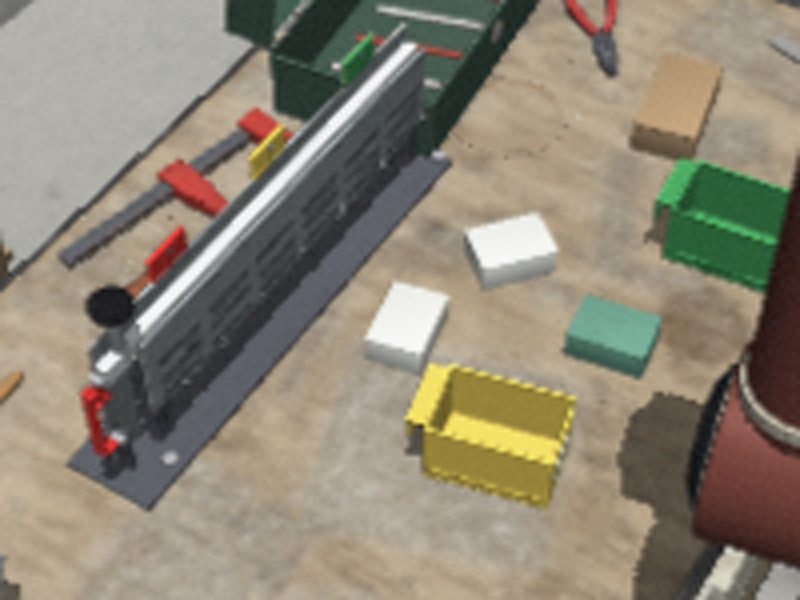

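The crops confirm tags red/yellow/green from +y to −y, the green wax (teal, not white) and the layered-wood block. Next I'll measure.

```bash
cat >> h.py <<'E'
def load(f): 
    z=np.load(f"pics/{f}.npz"); return {k:z[k] for k in z.files}
def ray(d,u,v,fish=False):
    x=(u-d["cx"])/d["fx"]; y=(v-d["cy"])/d["fy"]
    if fish:
        r=np.hypot(x,y); s=np.sin(r)/r if r>1e-9 else 1; c=np.array([x*s,-y*s,-np.cos(r)])
    else: c=np.array([x,-y,-1.])
    P=d["pose"]; return P[:3,3],P[:3,:3]@c/np.linalg.norm(c)
def onz(d,u,v,z,fish=False):
    o,r=ray(d,u,v,fish); return o+r*(z-o[2])/r[2]
def tri(a,b):
    A=np.zeros((3,3));B=np.zeros(3)
    for o,r in (a,b):
        M=np.eye(3)-np.outer(r,r);A+=M;B+=M@o
    p=np.linalg.solve(A,B); return p,[np.linalg.norm((np.eye(3)-np.outer(r,r))@(p-o)) for o,r in (a,b)]
def proj(d,p,fish=False):
    P=d["pose"]; c=P[:3,:3].T@(np.asarray(p)-P[:3,3]); x,y,z=c[0],-c[1],-c[2]
    if fish:
        n=np.hypot(x,y); t=np.arctan2(n,z); return np.array([d["cx"]+d["fx"]*t*x/n,d["cy"]+d["fy"]*t*y/n])
    return np.array([d["cx"]+d["fx"]*x/z,d["cy"]+d["fy"]*y/z])
np.set_printoptions(suppress=True,precision=4)
E
python3 - <<'E'
from h import *
t=load("top0"); s=load("scene0")
tp=lambda x,y:(190+x/5,140+y/5)
sp=lambda x,y:(160+x/4,110+y/4)
print("base FL",onz(t,*tp(63,165),.008),onz(s,*sp(150,508),.008))
print("base FR",onz(t,*tp(668,147),.008),onz(s,*sp(450,160),.008))
print("knob",onz(t,*tp(89,62),.196),onz(s,*sp(110,306),.196),tri(ray(t,*tp(89,62)),ray(s,*sp(110,306))))
for n,a,b in [("red",(203,50),(167,253)),("yel",(394,45),(268,151)),("grn",(586,41),(357,57))]:
    print(n,tri(ray(t,*tp(*a)),ray(s,*sp(*b))))
# objects by colour
for f,d,rz in (("top",t,0),("scene",s,0)):
    hsv=cv2.cvtColor(d["frame"],cv2.COLOR_RGB2HSV)
    for n,lo,hi in [("yellow",(24,120,90),(34,255,255)),("green",(55,150,60),(75,255,255)),("wax",(72,60,60),(90,170,200)),("red",(0,150,80),(6,255,255))]:
        m=cv2.inRange(hsv,lo,hi)
        cs,_=cv2.findContours(m,cv2.RETR_EXTERNAL,cv2.CHAIN_APPROX_NONE)
        for c in cs:
            if cv2.contourArea(c)>40:
                r=cv2.minAreaRect(c); print(f,n,cv2.contourArea(c),np.round(r[0],1),np.round(r[1],1),round(r[2],1), onz(d,*r[0],.03))
E
```

```text
base FL [0.6288 0.1835 0.008 ] [0.6274 0.1848 0.008 ]
base FR [ 0.6356 -0.2842  0.008 ] [ 0.635 -0.28   0.008]
knob [0.6689 0.1436 0.196 ] [0.6642 0.1494 0.196 ] (array([0.6704, 0.1443, 0.1873]), [np.float64(0.0004150448174841486), np.float64(0.0004150448174840402)])
red (array([0.6823, 0.0653, 0.1658]), [np.float64(0.0005762521254735061), np.float64(0.0005762521254733981)])
yel (array([ 0.6842, -0.0704,  0.1638]), [np.float64(0.0005746558522422204), np.float64(0.0005746558522420925)])
grn (array([ 0.6859, -0.2061,  0.1646]), [np.float64(0.0007466742234602324), np.float64(0.0007466742234602038)])
top yellow 561.0 [253.  222.9] [32.7 19.4] 76.0 [ 0.4316 -0.009   0.03  ]
top green 473.0 [336.8 237.6] [32.9 19.3] 87.7 [ 0.3723 -0.3221  0.03  ]
top wax 218.5 [295.1 230.5] [18.2 13.3] 78.7 [ 0.4008 -0.1668  0.03  ]
top wax 2505.5 [357.2 137.3] [39.1 77.1] 82.1 [ 0.7548 -0.4139  0.03  ]
top wax 1256.5 [364.4 100.2] [18.5 92. ] 82.2 [ 0.9018 -0.4478  0.03  ]
top red 105.5 [304.5 133. ] [ 6.2 24.3] 2.9 [ 0.7751 -0.2124  0.03  ]
top red 118.0 [278.3 128.6] [ 6.6 25.7] 8.1 [ 0.7942 -0.1116  0.03  ]
top red 2144.5 [62.  17.5] [35. 68.] 90.0 [1.2662 0.7461 0.03  ]
scene yellow 963.0 [280.9 217.6] [40.3 28.7] 15.5 [ 0.4361 -0.0101  0.03  ]
scene wax 278.5 [312.8 193.1] [20.6 15.5] 18.4 [ 0.3987 -0.1568  0.03  ]
scene wax 54.0 [249.4 118.5] [10.6 28.7] 38.7 [ 0.7956 -0.3635  0.03  ]
scene wax 298.5 [241.4  94.9] [ 8.3 49.7] 38.7 [ 0.9096 -0.4727  0.03  ]
scene wax 472.5 [243.1  63. ] [12.2 60.5] 42.1 [ 1.0384 -0.6734  0.03  ]
scene red 199.0 [152.9 304. ] [ 8.3 31.3] 10.3 [0.581 0.438 0.03 ]
scene red 44.5 [185.3 214.5] [16.8  6.8] 74.7 [0.7043 0.1476 0.03  ]
scene red 48.0 [201. 173.] [ 4.2 14.1] 45.0 [ 0.7751 -0.0255  0.03  ]
scene red 86.0 [207.8 156.8] [16.3  7.1] 45.0 [ 0.8045 -0.1028  0.03  ]
```

```bash
cat >> h.py <<'E'
from scipy.spatial.transform import Rotation as Ro
O=np.array([.658,-.0707,0]); YAW=.0135
RK=Ro.from_euler('z',YAW)
def rack(p): return O+RK.apply(p)
def Rt():
    q=state()["tool_rot"]; return Ro.from_quat([q[1],q[2],q[3],q[0]]).as_matrix()
def go(p,zyaw=None):
    """tool deltas (cm) at current orientation to world p; zyaw = world dir angle wanted for tool z (mod pi)"""
    s=state(); R=Rt(); tw=0
    cur=np.arctan2(R[1,2],R[0,2])
    if zyaw is not None:
        tw=(zyaw-cur+np.pi/2)%np.pi-np.pi/2
    # turning about tool y (down) by +a rotates world yaw by -a
    print("t",round(s["time"],2),"tcp",s["tool_pos"],"zdir deg",round(np.degrees(cur),2),"F",s["contact_force"],"w",round(s["gripper_width"],3))
    d=R.T@(np.asarray(p)-s["tool_pos"])*100
    R2=R@Ro.from_euler('y',-tw).as_matrix()
    print("now-frame cm",d," after-turn cm",R2.T@(np.asarray(p)-s["tool_pos"])*100," twist deg",round(np.degrees(-tw),2), "j6",state()["joint_pos"][5])
E
python3 - <<'E'
from h import *
print(Rt()); k=rack([.013,.215,0]); print(k); go([k[0],k[1],.24],YAW+np.pi/2)
E
```

```text
[[-0.9477 -0.0003  0.3191]
 [-0.3191  0.0016 -0.9477]
 [-0.0002 -1.     -0.0016]]
[0.6681 0.1445 0.    ]
t 0.15 tcp [ 0.1993 -0.5918  0.2303] zdir deg -71.39 F [ 0.429   0.5743 -0.1838] w 1.001
now-frame cm [-67.9198  -0.8648 -54.8232]  after-turn cm [-47.8658  -0.8648 -72.99  ]  twist deg 17.83 j6 -0.11899454063417927
```

```bash
python3 -m crank '[[[-1,0,-2,0,8.9],[-1,0,-2,0,8.93],[-1,-3,-1,-4.6,0],[-1,-3,0,-4.6,0],[-1,-3,0,-4.6,0],[-1,-3,0,-4.6,0],[-1,-3,0,-4.6,0],[-1,-3,0,-4.6,0]]]'; python3 - <<'E'
from h import *
k=rack([.013,.215,0]); go([k[0],k[1],.24],YAW+np.pi/2)
E
```

```text
time: 1.15
tool_pos: [0.3762, -0.3121, 0.281]
tool_rot: [0.005, -0.005, 0.707, -0.707]
contact_force: [0.3, 0.3, 0.1]
gripper_width: -0.0
t 1.15 tcp [ 0.3762 -0.3121  0.281 ] zdir deg -89.24 F [0.2543 0.3205 0.1411] w -0.0
now-frame cm [-29.7919   4.1113 -45.267 ]  after-turn cm [-29.8003   4.1113 -45.2615]  twist deg -0.01 j6 0.7124515148913944
```

```bash
python3 -m crank '[[[-1,-3,0,-4.5,0],[-1,-3,0,-4.5,0],[-1,-3,0,-4.5,0],[-1,-3,0,-4.5,0],[-1,-3,0,-4.5,0],[-1,-3,0,-4.5,0],[-1,-3,0,-4.5,0],[-1,-3,0,-4.5,0]]]'; python3 -m crank '[[[-1,-3,0,-4.6,0],[-1,-2.8,0,-4.6,0],[-1,0,1.5,0,0],[-1,0,0,0,0]]]'; python3 - <<'E'
from h import *
k=rack([.013,.215,0]); go([k[0],k[1],.206],YAW+np.pi/2)
snap("wrist","wk"); snap("top","tk"); snap("scene","sk")
E
```

```text
time: 2.15
tool_pos: [0.6114, 0.051, 0.281]
tool_rot: [-0.005, 0.005, -0.707, 0.707]
contact_force: [0.3, -0.4, 0.5]
gripper_width: 0.002
time: 2.65
tool_pos: [0.6663, 0.1419, 0.2634]
tool_rot: [-0.003, 0.007, -0.707, 0.707]
contact_force: [-0.4, -0.9, -1.6]
gripper_width: -0.001
t 2.65 tcp [0.6663 0.1419 0.2634] zdir deg -89.21 F [-0.4245 -0.8952 -1.627 ] w -0.001
now-frame cm [-0.2101  5.7422 -0.2548]  after-turn cm [-0.21    5.7422 -0.2549]  twist deg 0.02 j6 1.6578682636028585
```

View pics/wk.png

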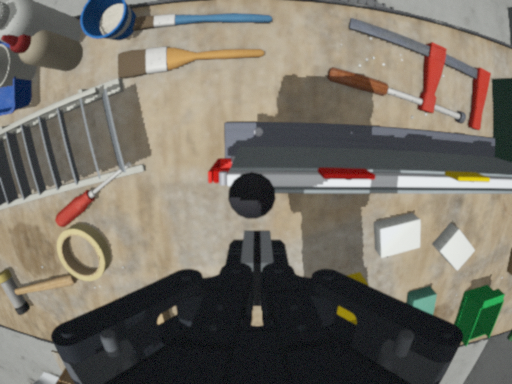

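View pics/tk.png

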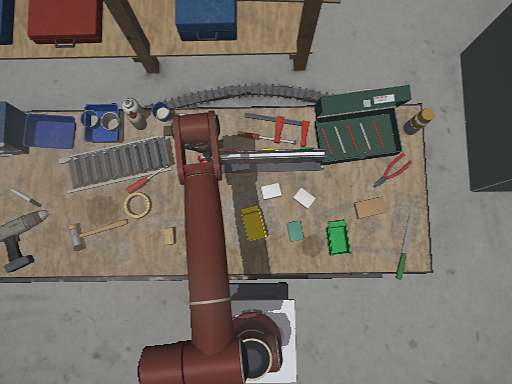

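The wrist view shows the knob at (251,195), ahead of the shut fingertips at (257,235). There's no red bin in either top view, so it's absent.

```bash
python3 - <<'E'
from h import *
d=load("wk"); print(onz(d,251,195,.196,True)); print(d["pose"][:3,3])
hsv=d["frame"].astype(int).sum(2); m=(hsv<110).astype(np.uint8); m[222:]=0; m[:,:225]=0;m[:,285:]=0
n,l,st,c=cv2.connectedComponentsWithStats(m); print(st,c)
E
```

```text
[0.6744 0.1465 0.196 ]
[0.7372 0.1429 0.4045]
[[     0      0    512    384 195569]
 [   230    173     44     42   1039]] [[255.5083 191.5074]
 [253.9317 190.1155]]
```

```bash
python3 -m crank '[[[-1,-0.4,2,-0.3,0],[-1,0,2,0,0],[-1,0,2,0,0],[-1,0,0.5,0,0],[-1,0,0,0,0]]]';python3 -m crank '[[[-1,0,0.6,0,0],[-1,0,0.6,0,0],[-1,0,0.6,0,0],[-1,0,0.3,0,0],[-1,0,0.3,0,0],[-1,0,0,0,0]]]'
```

```text
time: 3.42
tool_pos: [0.6711, 0.1451, 0.2004]
tool_rot: [-0.004, 0.005, -0.707, 0.707]
contact_force: [0.0, 0.7, 0.5]
gripper_width: -0.002
time: 4.18
tool_pos: [0.6725, 0.1454, 0.1801]
tool_rot: [0.006, -0.004, 0.707, -0.707]
contact_force: [-0.6, -0.5, 7.4]
gripper_width: 0.001
```

```bash
python3 -m crank '[[[-1,0,0.3,0,0],[-1,0,0.3,0,0],[-1,0,0.3,0,0],[-1,0,0.3,0,0],[-1,0,0,0,0]]]'
```

```text
time: 4.8
tool_pos: [0.6725, 0.1454, 0.1679]
tool_rot: [0.006, -0.004, 0.707, -0.707]
contact_force: [-1.7, -0.1, 7.8]
gripper_width: 0.003
```

```bash
python3 -m crank '[[[-1,0,0.2,0,0],[-1,0,0.2,0,0],[-1,0,0,0,0]]]'
```

```text
time: 5.18
tool_pos: [0.6726, 0.1455, 0.1654]
tool_rot: [0.006, -0.004, 0.707, -0.707]
contact_force: [-4.7, -0.8, 11.6]
gripper_width: -0.003
```

```bash
python3 -m crank '[[[-1,0,0.2,0,0],[-1,0,0.2,0,0],[-1,0,0,0,0]]]'; python3 - <<'E'
from h import *
snap("scene","s2")
E
```

```text
time: 5.55
tool_pos: [0.6728, 0.1456, 0.1651]
tool_rot: [0.007, -0.003, 0.707, -0.707]
contact_force: [-11.3, -0.8, 23.8]
gripper_width: 0.003
```

Bottom stop reached: the force rises with no further travel. I'll lift and check the catch.

```bash
python3 -m crank '[[[-1,0,-1,0,0],[-1,0,-2,0,0],[-1,0,-3,0,0],[-1,2,-3,0,0],[-1,5,0,0,0],[-1,5,0,0,0],[-1,5,0,0,0],[1,0,0,0,0]]]'; python3 - <<'E'
from h import *
snap("scene","s3");snap("top","t3");snap("wrist","w3")
b=cv2.imread('pics/s3.png');w=cv2.imread('pics/w3.png')
cv2.imwrite('pics/c3.png',np.hstack([cv2.resize(b[140:240,160:290],(400,308),interpolation=cv2.INTER_CUBIC),cv2.resize(w,(400,308))]))
t=cv2.imread('pics/t3.png');cv2.imwrite('pics/c3t.png',cv2.resize(t[130:260,150:400],(800,416),interpolation=cv2.INTER_CUBIC))
E
```

```text
time: 6.6
tool_pos: [0.4987, 0.143, 0.2467]
tool_rot: [-0.005, 0.005, -0.707, 0.707]
contact_force: [-0.1, 0.1, 1.1]
gripper_width: 0.201
```

View pics/c3.png

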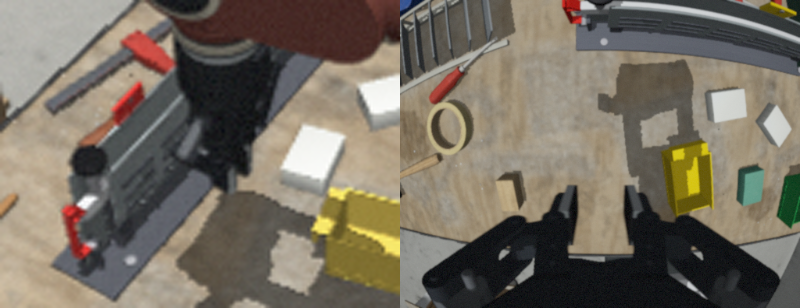

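View pics/c3t.png

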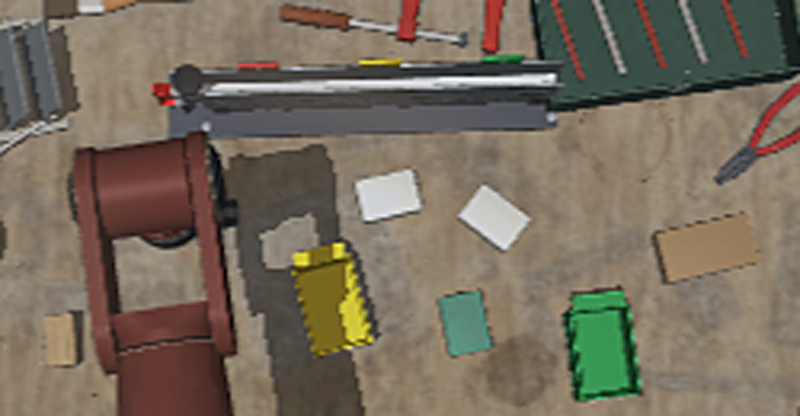

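The knob now sits lower in scene at about (189,192), against (187,186) before. I'll check that height, then measure both bins with the current views.

```bash
python3 - <<'E'
from h import *
s=load("s3")
m=(s["frame"].astype(int).sum(2)<110).astype(np.uint8); mm=np.zeros_like(m); mm[183:202,178:200]=m[183:202,178:200]
n,l,st,c=cv2.connectedComponentsWithStats(mm); print(st[1:],c[1:])
k=rack([.013,.215,0])
for z in(.196,.17): print(z,proj(s,[k[0],k[1],z]))
s0=load("scene0")
m=(s0["frame"].astype(int).sum(2)<110).astype(np.uint8); mm=np.zeros_like(m); mm[175:202,178:200]=m[175:202,178:200]
n,l,st,c=cv2.connectedComponentsWithStats(mm); print(st[1:],c[1:])
t=load("t3")
T=cv2.resize(cv2.cvtColor(t["frame"],cv2.COLOR_RGB2BGR)[190:265,235:360],(800,480),interpolation=cv2.INTER_CUBIC)
cv2.imwrite("pics/bins.png",T)
E
```

```text
[[184 187  10  10  66]] [[188.5606 191.7121]]
0.196 [187.5307 184.8828]
0.17 [188.7291 190.6383]
[[183 182  10   9  74]] [[187.5811 186.027 ]]
```

View pics/bins.png

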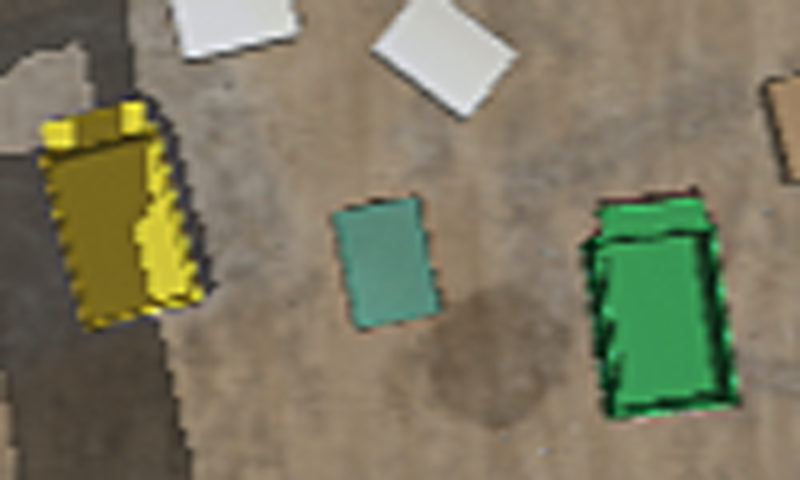

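The 5.7 px shift matches 26 mm of travel, so the cover is latched. Next, bin poses from the rim corners.

```bash
cat >> h.py <<'E'
def binpose(d,lipL,lipR,frL,frR,fish=False):
    # lip rear edge corners z .064 (x 68.5), front rim outer corners z .05 (x -52.5)
    a=onz(d,*lipL,.064,fish);b=onz(d,*lipR,.064,fish);c=onz(d,*frL,.05,fish);e=onz(d,*frR,.05,fish)
    lm=(a+b)/2;fm=(c+e)/2;ax=(lm-fm)[:2]
    print("lipw",np.linalg.norm(a-b),"frw",np.linalg.norm(c-e),"len(121)",np.linalg.norm(ax))
    y1=np.arctan2(ax[1],ax[0]); l=(a-b)[:2]+(c-e)[:2]; y2=np.arctan2(l[1],l[0])-np.pi/2
    u=ax/np.linalg.norm(ax); ctr=((lm[:2]-u*.0685)+(fm[:2]+u*.0525))/2
    print("yaw axis",y1,"yaw edges",y2,"origin",ctr); return ctr,y1
E
python3 - <<'E'
from h import *
t=load("t3"); q=lambda x,y:(235+x/6.4,190+y/6.4)
binpose(t,q(40,125),q(148,97),q(85,330),q(208,298))
binpose(t,q(598,203),q(700,193),q(605,418),q(740,403))
E
```

```text
lipw 0.06469174485422473 frw 0.07362885004200258 len(121) 0.12062983361906814
yaw axis 0.24032217823970342 yaw edges 0.24027396436282444 origin [ 0.4208 -0.0142]
lipw 0.05902333379238806 frw 0.07816391767336779 len(121) 0.12211249861483553
yaw axis 0.09365023373084728 yaw edges 0.09132811893699544 origin [ 0.3635 -0.3236]
```

```bash
python3 - <<'E'
from h import *
w=cv2.imread('pics/w3.png'); cv2.imwrite('pics/w3c.png',cv2.resize(w[165:275,320:430],(600,600),interpolation=cv2.INTER_CUBIC))
E
```

```text
(no output)
```

View pics/w3c.png

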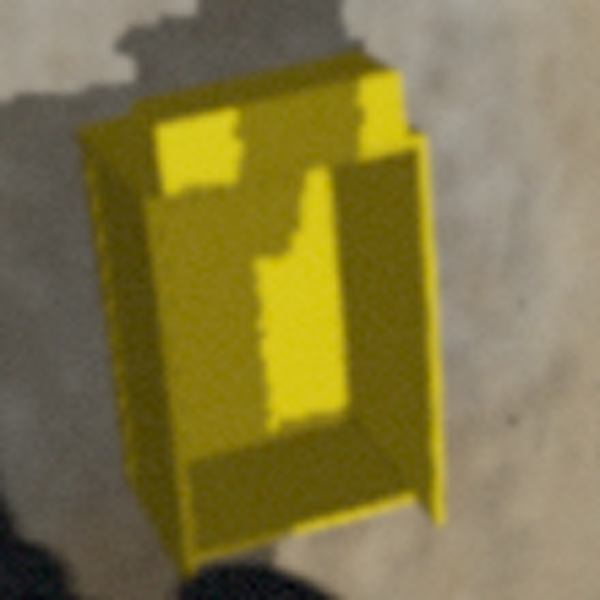

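```bash
python3 - <<'E'
from h import *
d=load("w3"); q=lambda x,y:(320+x*110/600,165+y*110/600)
for n,p in dict(lipL=(155,122),lipR=(402,72),bL=(148,195),bR=(425,135),fL=(187,565),fR=(440,522)).items(): print(n,onz(d,*q(*p),.064,True))
P=[onz(d,*q(*p),.064,True) for p in [(155,122),(402,72),(187,565),(440,522)]]
lm=(P[0]+P[1])/2; fm=(P[2]+P[3])/2; a=lm-fm; print(np.linalg.norm(a),np.arctan2(a[1],a[0]),lm-a/np.linalg.norm(a)*.0685, np.linalg.norm(P[0]-P[1]),np.linalg.norm(P[2]-P[3]))
E
```

```text
lipL [0.4866 0.036  0.064 ]
lipR [ 0.4991 -0.0221  0.064 ]
bL [0.4702 0.036  0.064 ]
bR [ 0.4848 -0.0301  0.064 ]
fL [0.3771 0.0141 0.064 ]
fR [ 0.3853 -0.0535  0.064 ]
0.1148310071838818 0.23462784592526065 [ 0.4262 -0.0089  0.064 ] 0.05945113505944319 0.0681528981108013
```

```bash
python3 - <<'E'
from h import *
go([.421,-.0142,.10],.240+np.pi/2)
E
```

```text
t 6.75 tcp [0.5023 0.1429 0.248 ] zdir deg -89.22 F [ 0.5661 -0.73    0.9002] w 0.462
now-frame cm [ 8.3675 14.7878 15.5971]  after-turn cm [11.6559 14.7878 13.32  ]  twist deg -12.98 j6 1.6918786288162915
```

```bash
python3 -m crank '[[[1,0,0,0,-6.5],[1,0,0,0,-6.48],[1,3,0,3.3,0],[1,3,2,3.3,0],[1,3,3,3.3,0],[1,2.66,4,3.42,0],[1,0,2,0,0],[1,0,0,0,0]]]'; python3 - <<'E'
from h import *
go([.421,-.0142,.018],.240+np.pi/2)
snap("wrist","wy"); snap("scene","sy")
E
```

```text
time: 7.75
tool_pos: [0.4196, -0.0148, 0.136]
tool_rot: [0.083, -0.085, 0.703, -0.702]
contact_force: [0.3, -0.7, 0.6]
gripper_width: 0.996
t 7.75 tcp [ 0.4196 -0.0148  0.136 ] zdir deg -76.33 F [ 0.3243 -0.7307  0.5523] w 0.996
now-frame cm [-0.1912 11.8006 -0.0062]  after-turn cm [-0.1912 11.8006 -0.0059]  twist deg -0.08 j6 1.1191970162775684
```

View pics/wy.png

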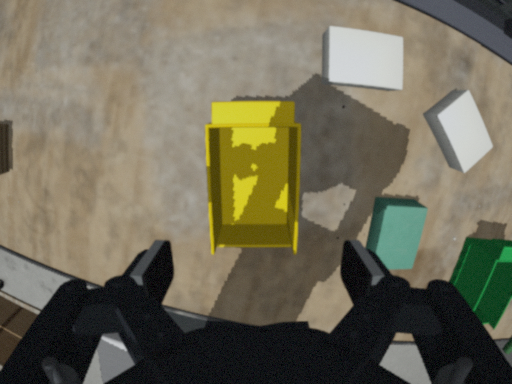

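View pics/sy.png

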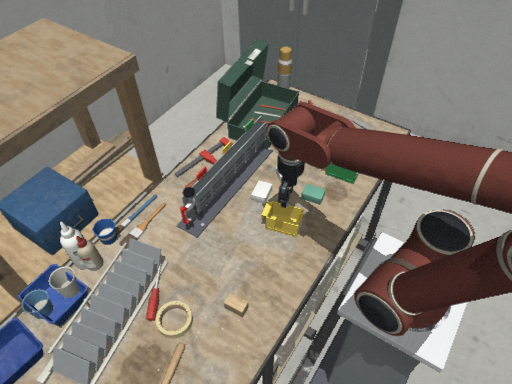

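The wrist view shows the yellow bin square between the fingers, with the lip at columns 212–295, row 101. I'll measure its along-axis offset, then descend.

```bash
python3 - <<'E'
from h import *
d=load("wy")
c,y=binpose(d,(212,102),(295,101),(212,246),(298,246),True)
s=state();R=Rt()
print("origin in tool cm",R.T@(np.r_[c,.018]-s["tool_pos"])*100)
t=snap("top","ty")
E
```

```text
lipw 0.058970692453684595 frw 0.07357503314575387 len(121) 0.11901937077611029
yaw axis 0.2438312727468079 yaw edges 0.24310035282126985 origin [ 0.4275 -0.0105]
origin in tool cm [-0.692  12.0523 -0.2419]
```

```bash
python3 -m crank '[[[1,-0.4,3,-0.1,0],[1,0,3,0,0],[1,0,3,0,0],[1,0,1.8,0,0],[1,0,1,0,0],[1,0,0,0,0]]]'; python3 -m crank '[[[-1,0,0,0,0],[-1,0,0,0,0],[-1,0,0,0,0],[-1,0,0,0,0],[-1,0,0,0,0]]]'; python3 - <<'E'
from h import *
go([.421,-.0142,.018],.240+np.pi/2)
snap("wrist","wy2")
E
```

```text
time: 8.65
tool_pos: [0.4241, -0.0121, 0.0197]
tool_rot: [-0.085, 0.085, -0.702, 0.702]
contact_force: [-0.3, 0.2, -0.0]
gripper_width: 0.998
time: 9.28
tool_pos: [0.425, -0.0125, 0.0209]
tool_rot: [-0.086, 0.084, -0.702, 0.702]
contact_force: [0.2, -1.0, 5.9]
gripper_width: 0.811
t 9.28 tcp [ 0.425  -0.0125  0.0209] zdir deg -76.24 F [ 0.1886 -0.9524  5.872 ] w 0.811
now-frame cm [0.4308 0.2839 0.0659]  after-turn cm [0.4308 0.2839 0.066 ]  twist deg 0.01 j6 1.1253906787737613
```

View pics/wy2.png

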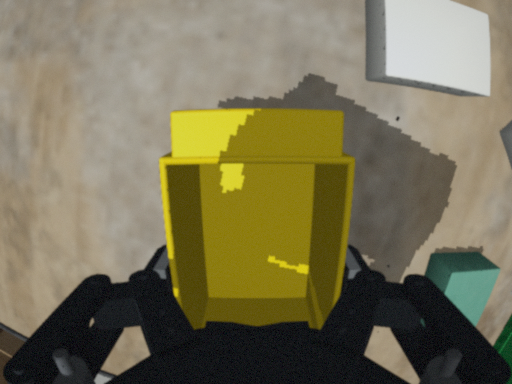

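```bash
python3 - <<'E'
from h import *
d=load("wy2"); R=Rt(); s=state()
for p,z in [((172,111),.064),((343,111),.064),((162,158),.064),((353,158),.064)]:
    print(R.T@(onz(d,*p,z,True)-s["tool_pos"])*1000)
C=d["pose"]; print("cam in tool mm",R.T@(C[:3,3]-s["tool_pos"])*1000); print(R.T@C[:3,:3])
E
```

```text
[-70.5286 -42.9855 -28.4623]
[-70.4809 -42.927   28.9598]
[-54.5056 -43.0361 -32.8277]
[-54.4403 -42.9687  33.3041]
cam in tool mm [ -70.2114 -141.3886    0.1475]
[[ 0.0014 -0.9608 -0.2772]
 [ 0.0019  0.2772 -0.9608]
 [ 1.      0.0008  0.0022]]
```

```bash
python3 -m crank '[[[-1,0,-0.5,0,0],[-1,0,-2,0,0],[-1,0,-3,0,0],[-1,0,-4,0,0],[-1,0,-3.5,0,0],[-1,0,0,0,6.6],[-1,0,0,0,6.5],[-1,0,0,0,0]]]'; python3 - <<'E'
from h import *
go([.606,-.0697,.155],YAW+np.pi/2)
E
```

```text
time: 10.32
tool_pos: [0.4228, -0.0122, 0.1486]
tool_rot: [0.004, -0.005, 0.707, -0.707]
contact_force: [-1.1, -0.3, -1.2]
gripper_width: 0.809
t 10.32 tcp [ 0.4228 -0.0122  0.1486] zdir deg -89.27 F [-1.0749 -0.3478 -1.2379] w 0.809
now-frame cm [-18.2421  -0.6635   5.978 ]  after-turn cm [-18.2376  -0.6635   5.992 ]  twist deg -0.04 j6 1.352888633732826
```

Move to 6 cm short of the rail, look, then continue.

```bash
python3 -m crank '[[[-1,-3,-0.5,1.5,0],[-1,-3,-0.6,1.5,0],[-1,-3,0,1.5,0],[-1,-3,0,1.5,0],[-1,-2,0,0,0],[-1,0,0,0,0],[-1,0,0,0,0]]]'; python3 - <<'E'
from h import *
go([.606,-.0697,.155],YAW+np.pi/2)
snap("wrist","wh1"); snap("scene","sh1")
E
```

```text
time: 11.2
tool_pos: [0.5633, -0.0704, 0.1596]
tool_rot: [0.004, -0.005, 0.707, -0.707]
contact_force: [0.4, 0.1, -2.0]
gripper_width: 0.814
t 11.2 tcp [ 0.5633 -0.0704  0.1596] zdir deg -89.28 F [ 0.3587  0.0657 -1.957 ] w 0.814
now-frame cm [-4.2757  0.4501 -0.0204]  after-turn cm [-4.2757  0.4501 -0.0161]  twist deg -0.06 j6 1.302848975376178
```

View pics/wh1.png

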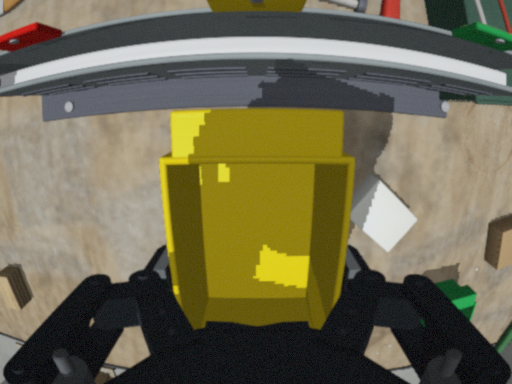

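```bash
python3 - <<'E'
from h import *
w=cv2.imread('pics/wh1.png'); cv2.imwrite('pics/z.png',cv2.resize(w[0:130,180:340],(800,650)[:2],interpolation=cv2.INTER_CUBIC)[:600])
d=load("wh1")
for rx,z in [(0,.14),(4,.14),(24,.152),(28,.152),(23,.178),(28,.178),(4,.116),(24,.116)]:
    for dx in (0,.005): print(rx,z,dx,(proj(d,rack([rx/1000,0,z])+[dx,0,0],True)-[180,0])*5)
E
```

```text
0 0.14 0 [397.8504 322.3266]
0 0.14 0.005 [398.3731 277.3587]
4 0.14 0 [397.7602 286.312 ]
4 0.14 0.005 [398.2755 241.7294]
24 0.152 0 [398.0281  78.744 ]
24 0.152 0.005 [398.5343  34.0047]
28 0.152 0 [397.891   42.8749]
28 0.152 0.005 [398.3888  -1.1141]
23 0.178 0 [400.2885  -1.0779]
23 0.178 0.005 [400.862 -53.064]
28 0.178 0 [400.048  -53.0703]
28 0.178 0.005 [ 400.6054 -103.5555]
4 0.116 0 [396.355  319.2949]
4 0.116 0.005 [396.8105 280.1661]
24 0.116 0 [395.9277 165.1496]
24 0.116 0.005 [396.358  127.7554]
```

View pics/z.png

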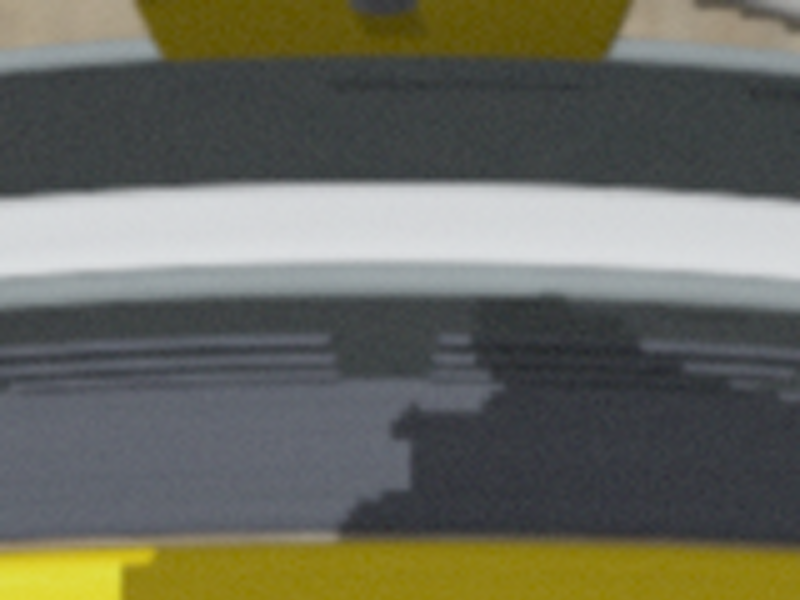

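```bash
python3 -m crank '[[[-1,-2,0,0,0],[-1,-2,0,0,0],[-1,0,0.6,0,0],[-1,0,0,0,0],[-1,0,0,0,0]]]'; python3 - <<'E'
from h import *
go([.603,-.0697,.101],YAW+np.pi/2)
d=snap("wrist","wh2"); snap("scene","sh2"); snap("top","th2")
w=cv2.imread('pics/wh2.png'); a=cv2.resize(w[60:180,130:390],(800,369),interpolation=cv2.INTER_CUBIC)
b=cv2.imread('pics/sh2.png')[110:230,170:330]
cv2.imwrite('pics/z2.png',np.vstack([a,cv2.resize(b,(300,225),interpolation=cv2.INTER_CUBIC).repeat(1,1) if 0 else np.hstack([cv2.resize(b,(308,231),interpolation=cv2.INTER_CUBIC),np.zeros((231,492,3),np.uint8)])]))
for rx,z in [(0,.14),(4,.14),(24,.152)]: print(rx,(proj(d,rack([rx/1000,0,z])+[.0024,0,0],True)-[130,60])*800/260)
E
```

```text
time: 11.92
tool_pos: [0.6033, -0.0701, 0.154]
tool_rot: [0.004, -0.004, 0.707, -0.707]
contact_force: [0.3, 0.2, -1.5]
gripper_width: 0.809
t 11.93 tcp [ 0.6033 -0.0701  0.154 ] zdir deg -89.34 F [ 0.347   0.1997 -1.4523] w 0.809
now-frame cm [ 0.0294  5.3025 -0.0438]  after-turn cm [ 0.0293  5.3025 -0.0438]  twist deg -0.11 j6 1.3211190204982803
0 [397.7941 229.6492]
4 [397.7457 206.2152]
24 [397.9259  83.3416]
```

View pics/z2.png

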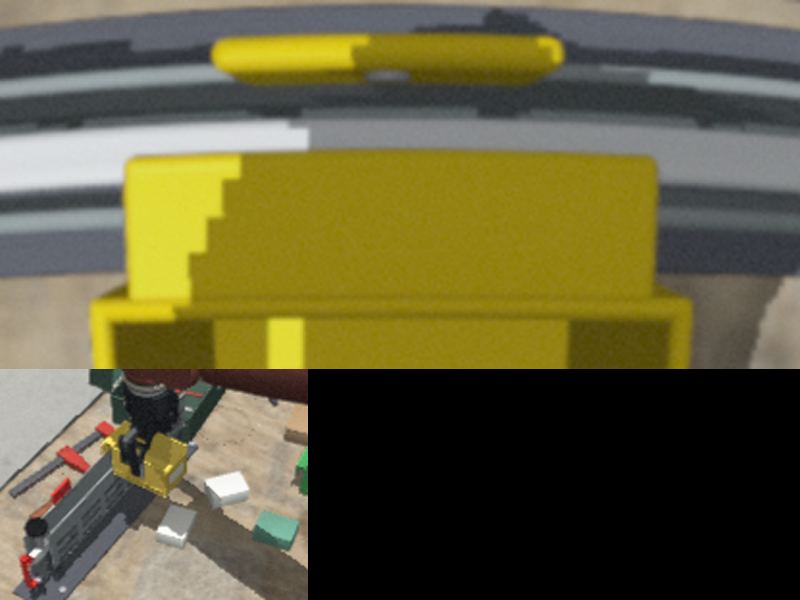

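```bash
python3 -m crank '[[[-1,0,1,0,0],[-1,0,1,0,0],[-1,0,1,0,0],[-1,0,1,0,0],[-1,0,0,0,0]]]'
```

```text
time: 12.7
tool_pos: [0.6033, -0.07, 0.1126]
tool_rot: [0.003, -0.005, 0.707, -0.707]
contact_force: [-0.7, 0.4, -1.8]
gripper_width: 0.811
```

```bash
python3 -m crank '[[[-1,0,0.4,0,0],[-1,0,0.4,0,0],[-1,0,0,0,0]]]'
```

```text
time: 13.08
tool_pos: [0.6041, -0.0702, 0.106]
tool_rot: [0.004, -0.004, 0.707, -0.707]
contact_force: [0.5, -0.2, -1.2]
gripper_width: 0.811
```

```bash
python3 -m crank '[[[-1,0,0.3,0,0],[-1,0,0.2,0,0],[-1,0,0,0,0]]]'; python3 -m crank '[[[-1,0,0.2,0,0],[-1,0,0,0,0]]]'; python3 - <<'E'
from h import *
snap("wrist","wh3"); snap("scene","sh3")
w=cv2.imread('pics/wh3.png'); a=cv2.resize(w[60:180,130:390],(800,369),interpolation=cv2.INTER_CUBIC)
b=cv2.imread('pics/sh3.png')[110:230,170:330]
cv2.imwrite('pics/z3.png',np.vstack([a,np.hstack([cv2.resize(b,(308,231),interpolation=cv2.INTER_CUBIC),np.zeros((231,492,3),np.uint8)])]))
E
```

```text
time: 13.45
tool_pos: [0.6042, -0.0702, 0.1012]
tool_rot: [0.004, -0.004, 0.707, -0.707]
contact_force: [-0.8, 0.3, -0.6]
gripper_width: 0.816
time: 13.7
tool_pos: [0.6048, -0.0704, 0.1007]
tool_rot: [-0.005, 0.004, -0.707, 0.707]
contact_force: [-3.5, 0.7, 4.6]
gripper_width: 0.811
```

View pics/z3.png

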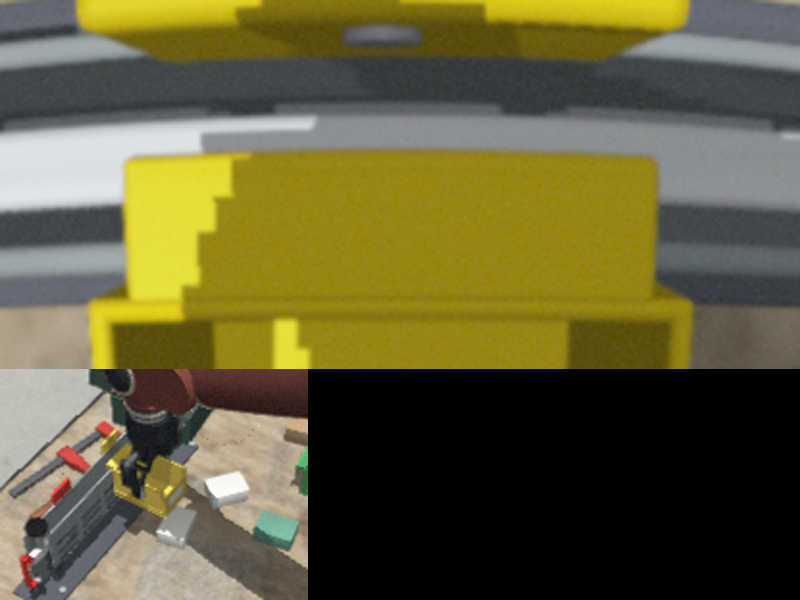

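The lip roof touched the rail at exactly the predicted height (4.6 N), and the rail lies between the back and the flange. Release now.

```bash
python3 -m crank '[[[1,0,0,0,0],[1,0,0,0,0],[1,0,0,0,0],[1,0,-1,0,0],[1,0,-2,0,0],[1,0,-4,0,0],[1,0,-6,0,0],[1,2,-2,0,0]]]'; python3 - <<'E'
from h import *
go([.3635,-.3236,.16],.0925+np.pi/2)
snap("wrist","wh4"); snap("scene","sh4")
w=cv2.imread('pics/wh4.png'); b=cv2.imread('pics/sh4.png')[110:230,170:330]
cv2.imwrite('pics/z4.png',np.hstack([w[:360,:],cv2.resize(b,(288,216),interpolation=cv2.INTER_CUBIC).copy() if 0 else cv2.copyMakeBorder(cv2.resize(b,(288,216),interpolation=cv2.INTER_CUBIC),0,144,0,0,cv2.BORDER_CONSTANT)]))
E
```

```text
time: 14.8
tool_pos: [0.5868, -0.071, 0.2569]
tool_rot: [-0.008, 0.001, -0.706, 0.708]
contact_force: [0.5, 0.6, 0.2]
gripper_width: 1.001
t 14.8 tcp [ 0.5868 -0.071   0.2569] zdir deg -89.32 F [0.5312 0.5741 0.1827] w 1.001
now-frame cm [22.7252  9.5272 24.9655]  after-turn cm [24.6629  9.5272 23.0532]  twist deg -4.62 j6 1.3125978451312064
```

View pics/z4.png

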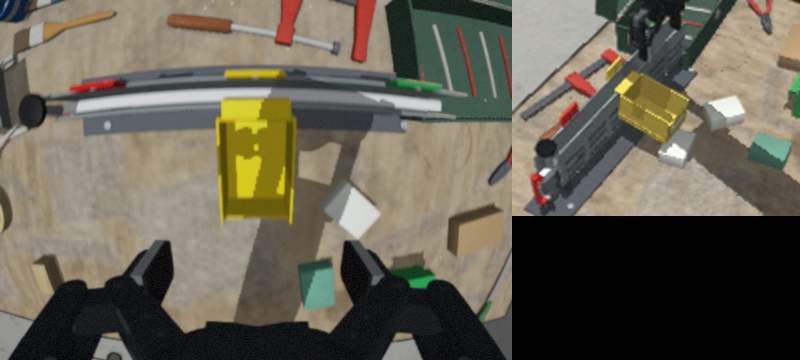

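Yellow hangs on the rail in front of its tag. Now the green bin.

```bash
python3 -m crank '[[[1,0,0,0,-4.6],[1,4,0,3.8,0],[1,4,0,3.8,0],[1,4,0,3.8,0],[1,4,0,3.8,0],[1,4,2,3.8,0],[1,3,3,2.5,0],[1,0,3,0,0]]]'; python3 - <<'E'
from h import *
go([.3635,-.3236,.136],.0925+np.pi/2)
snap("wrist","wg"); snap("top","tg")
T=cv2.imread("pics/tg.png")[190:265,235:360]
cv2.imwrite("pics/zg.png",np.hstack([cv2.imread("pics/wg.png"),cv2.copyMakeBorder(cv2.resize(T,(288,173),interpolation=cv2.INTER_CUBIC),0,384-173,0,0,cv2.BORDER_CONSTANT)]))
E
```

```text
time: 15.9
tool_pos: [0.3733, -0.3073, 0.1681]
tool_rot: [-0.031, 0.031, -0.706, 0.707]
contact_force: [0.3, 0.7, -0.8]
gripper_width: 1.002
t 15.9 tcp [ 0.3733 -0.3073  0.1681] zdir deg -84.99 F [ 0.3437  0.7112 -0.7619] w 1.002
now-frame cm [1.1131 3.2121 1.5358]  after-turn cm [1.1208 3.2121 1.5302]  twist deg -0.29 j6 0.6406930651507629
```

View pics/zg.png

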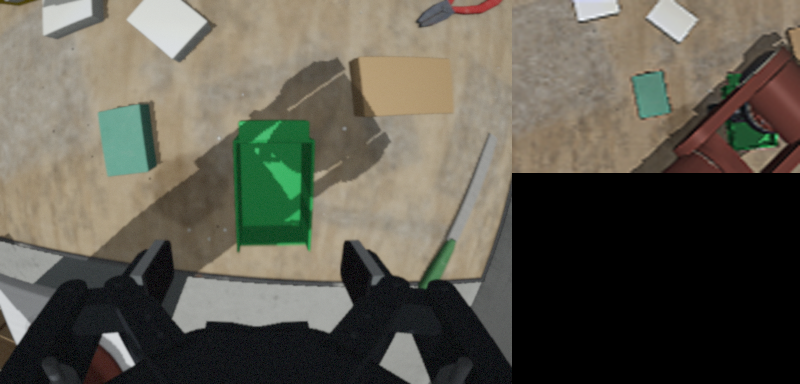

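The wrist view shows the green bin at columns 236–312, rows 121–248, square to the fingers.

```bash
python3 - <<'E'
from h import *
d=load("wg")
c,y=binpose(d,(239,121),(309,121),(237,245),(312,245),True)
go([*c,.018],y+np.pi/2)
E
```

```text
lipw 0.057711997322515876 frw 0.07322026562130413 len(121) 0.1184450387208222
yaw axis 0.11277385370309187 yaw edges 0.08647680465381824 origin [ 0.3685 -0.3236]
t 16.0 tcp [ 0.3726 -0.3041  0.1648] zdir deg -84.84 F [-0.2067  1.2071 -0.401 ] w 0.999
now-frame cm [ 0.509  14.6661  2.0062]  after-turn cm [ 0.5542 14.6661  1.9941]  twist deg -1.3 j6 0.6410954595099453
```

```bash
python3 -m crank '[[[1,0.8,0,2,-0.5],[1,0,4,0,0],[1,0,4,0,0],[1,0,0,0,0]]]'; python3 - <<'E'
from h import *
d=snap("wrist","wg1")
w=cv2.imread('pics/wg1.png'); cv2.imwrite('pics/zg1.png',w)
go([.3655,-.323,.018],.0925+np.pi/2)
E
```

```text
time: 16.5
tool_pos: [0.3677, -0.3242, 0.0868]
tool_rot: [0.034, -0.037, 0.708, -0.704]
contact_force: [0.3, 0.8, -0.4]
gripper_width: 1.0
t 16.55 tcp [ 0.3689 -0.3256  0.0892] zdir deg -84.19 F [ 0.2518 -1.0908 -0.2277] w 0.998
now-frame cm [ 0.2997  7.1228 -0.2838]  after-turn cm [ 0.3022  7.1228 -0.2811]  twist deg 0.51 j6 0.5947216996292395
```

View pics/zg1.png

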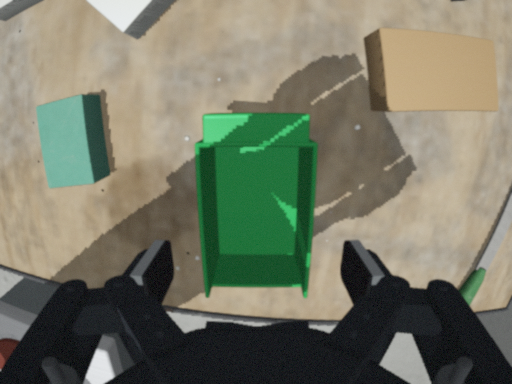

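```bash
python3 -m crank '[[[1,0.2,2,0,0],[1,0,2,0,0],[1,0,2,0,0],[1,0,0.9,0,0],[1,0,0,0,0]]]'; python3 -m crank '[[[-1,0,0,0,0],[-1,0,0,0,0],[-1,0,0,0,0],[-1,0,0,0,0],[-1,0,0,0,0]]]'; python3 - <<'E'
from h import *
d=snap("wrist","wg2")
E
```

```text
time: 17.18
tool_pos: [0.3675, -0.3271, 0.0215]
tool_rot: [-0.036, 0.035, -0.706, 0.707]
contact_force: [-0.1, 0.6, -0.1]
gripper_width: 1.004
time: 17.8
tool_pos: [0.3678, -0.3276, 0.0221]
tool_rot: [-0.036, 0.035, -0.705, 0.707]
contact_force: [0.9, 0.7, 6.5]
gripper_width: 0.814
```

View pics/wg2.png

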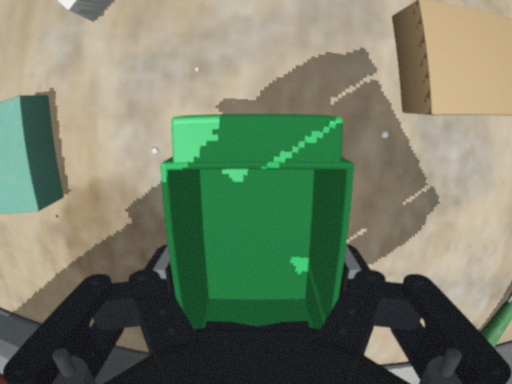

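```bash
python3 -m crank '[[[-1,0,-0.5,0,0],[-1,0,-2,0,0],[-1,0,-3,0,0],[-1,0,-4,0,0],[-1,0,-4,0,0],[-1,0,-0.4,0,4.9],[-1,0,0,0,0],[-1,0,0,0,0]]]'; python3 - <<'E'
from h import *
go([.606,-.206,.155],YAW+np.pi/2)
E
```

```text
time: 18.85
tool_pos: [0.3662, -0.3258, 0.158]
tool_rot: [0.005, -0.006, 0.708, -0.706]
contact_force: [0.4, -0.1, -2.2]
gripper_width: 0.816
t 18.85 tcp [ 0.3662 -0.3258  0.158 ] zdir deg -89.08 F [ 0.4182 -0.0921 -2.1686] w 0.816
now-frame cm [-24.1741   0.2863 -11.5928]  after-turn cm [-24.1436   0.2863 -11.6563]  twist deg 0.15 j6 0.6755888371222978
```

```bash
python3 -m crank '[[[-1,-4,0,-2.3,0],[-1,-4,0,-2.3,0],[-1,-4,0,-2.3,0],[-1,-4,0,-2.3,0],[-1,-4,0,-2.3,0],[-1,0,0,0,0],[-1,0,0,0,0]]]'; python3 - <<'E'
from h import *
go([.606,-.206,.155],YAW+np.pi/2)
snap("wrist","wg3")
w=cv2.imread('pics/wg3.png'); cv2.imwrite('pics/zg3.png',cv2.resize(w[0:180,130:390],(800,554),interpolation=cv2.INTER_CUBIC))
d=load("wg3")
for rx,z in [(0,.14),(4,.14),(24,.152)]: print(rx,(proj(d,rack([rx/1000,-.135,z])+[.0024,0,0],True)-[130,0])*800/260)
E
```

```text
time: 19.73
tool_pos: [0.5642, -0.2082, 0.1578]
tool_rot: [0.005, -0.007, 0.707, -0.707]
contact_force: [-1.2, 0.1, -1.2]
gripper_width: 0.809
t 19.73 tcp [ 0.5642 -0.2082  0.1578] zdir deg -89.09 F [-1.1881  0.0752 -1.1692] w 0.809
now-frame cm [-4.1874  0.273  -0.156 ]  after-turn cm [-4.187   0.273  -0.1659]  twist deg 0.14 j6 1.07796097049782
0 [384.3632 178.0565]
4 [384.39   155.8156]
24 [383.9324  26.5223]
```

View pics/zg3.png

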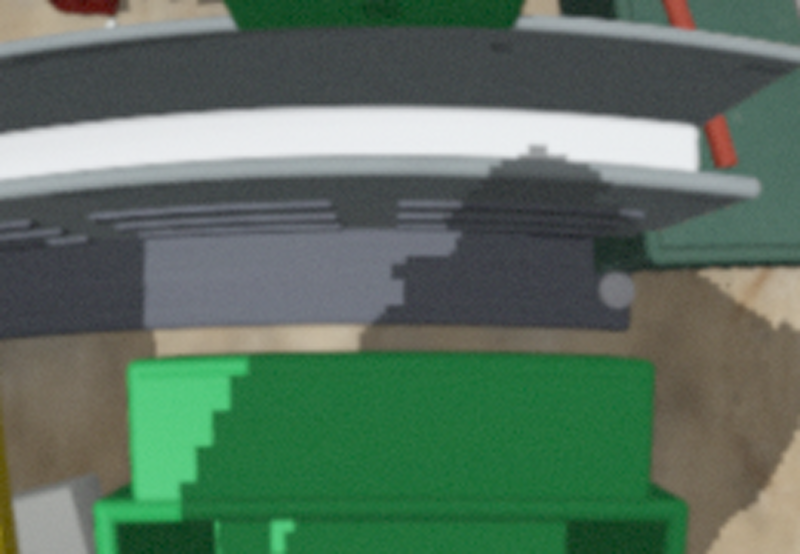

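```bash
python3 -m crank '[[[-1,-2,0,-0.2,0],[-1,-2.1,0,0,0],[-1,0,0,0,0],[-1,0,1.5,0,0],[-1,0,1.5,0,0],[-1,0,1.2,0,0],[-1,0,0,0,0]]]'; python3 - <<'E'
from h import *
go([.606,-.206,.102],YAW+np.pi/2)
snap("wrist","wg4")
w=cv2.imread('pics/wg4.png'); cv2.imwrite('pics/zg4.png',cv2.resize(w[0:180,130:390],(800,554),interpolation=cv2.INTER_CUBIC))
E
```

```text
time: 20.65
tool_pos: [0.6045, -0.2053, 0.1149]
tool_rot: [0.004, -0.007, 0.708, -0.706]
contact_force: [0.3, 0.2, -1.7]
gripper_width: 0.815
t 20.65 tcp [ 0.6045 -0.2053  0.1149] zdir deg -89.15 F [ 0.2542  0.1933 -1.7233] w 0.815
now-frame cm [-0.151   1.2907  0.0716]  after-turn cm [-0.1511  1.2907  0.0714]  twist deg 0.08 j6 1.1119953667216798
```

View pics/zg4.png

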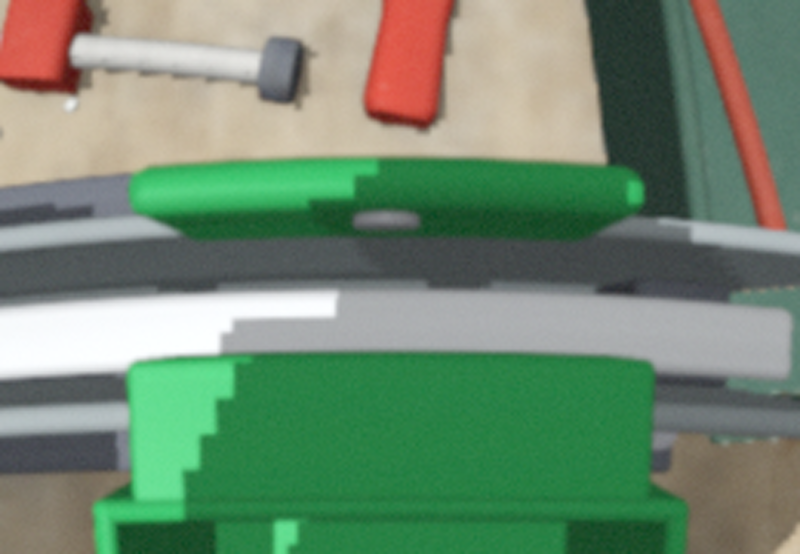

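```bash
python3 -m crank '[[[-1,0,0.5,0,0],[-1,0,0.5,0,0],[-1,0,0.2,0,0],[-1,0,0,0,0]]]'; python3 -m crank '[[[-1,0,0.2,0,0],[-1,0,0,0,0]]]'
```

```text
time: 21.2
tool_pos: [0.6059, -0.2058, 0.1051]
tool_rot: [0.005, -0.005, 0.707, -0.707]
contact_force: [-1.3, 0.2, -2.0]
gripper_width: 0.81
time: 21.45
tool_pos: [0.6059, -0.2059, 0.1032]
tool_rot: [0.005, -0.005, 0.707, -0.707]
contact_force: [0.8, 0.6, -1.6]
gripper_width: 0.814
```

```bash
python3 -m crank '[[[-1,0,0.2,0,0],[-1,0,0,0,0]]]'; python3 -m crank '[[[-1,0,0.1,0,0],[-1,0,0,0,0]]]'
```

```text
time: 21.7
tool_pos: [0.6064, -0.206, 0.1021]
tool_rot: [-0.006, 0.005, -0.707, 0.707]
contact_force: [-1.8, -0.2, 1.5]
gripper_width: 0.808
time: 21.95
tool_pos: [0.6065, -0.2061, 0.1019]
tool_rot: [-0.006, 0.005, -0.707, 0.707]
contact_force: [-3.8, 1.5, 6.3]
gripper_width: 0.815
```

Seated. Release and back off.

```bash
python3 -m crank '[[[1,0,0,0,0],[1,0,0,0,0],[1,0,0,0,0],[1,0,-1,0,0],[1,0,-2,0,0],[1,0,-4,0,0],[1,0,-5,0,0],[1,3,-2,0,0]]]'; python3 -m crank '[[[1,6,0,0,0],[1,6,0,0,0],[1,0,0,0,0]]]'; python3 - <<'E'
from h import *
snap("wrist","wb"); snap("scene","sb"); snap("top","tb")
T=cv2.imread("pics/tb.png")[130:260,150:350]
cv2.imwrite("pics/zb.png",np.hstack([cv2.imread("pics/wb.png"),np.vstack([cv2.resize(T,(288,187)),cv2.resize(cv2.imread('pics/sb.png')[100:240,160:340],(288,197))])]))
cv2.imwrite("pics/tbc.png",cv2.resize(T,(800,520),interpolation=cv2.INTER_CUBIC))
E
```

```text
time: 22.95
tool_pos: [0.5783, -0.2072, 0.247]
tool_rot: [-0.009, 0.003, -0.706, 0.709]
contact_force: [-0.0, -0.9, 0.5]
gripper_width: 1.001
time: 23.32
tool_pos: [0.4531, -0.2077, 0.2412]
tool_rot: [-0.005, 0.004, -0.707, 0.707]
contact_force: [0.5, -0.0, -0.3]
gripper_width: 1.0
```

View pics/zb.png

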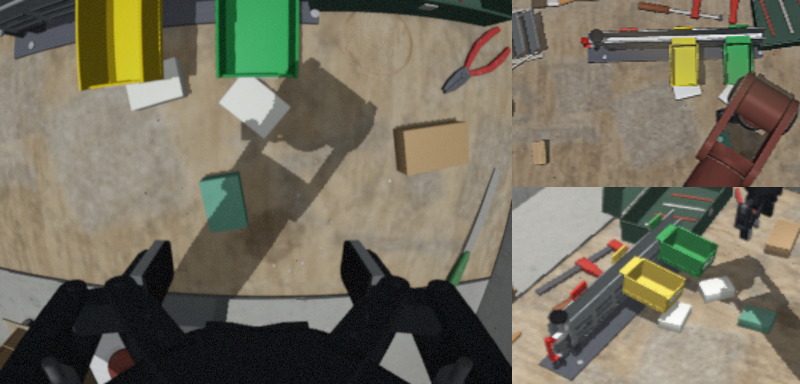

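View pics/tbc.png

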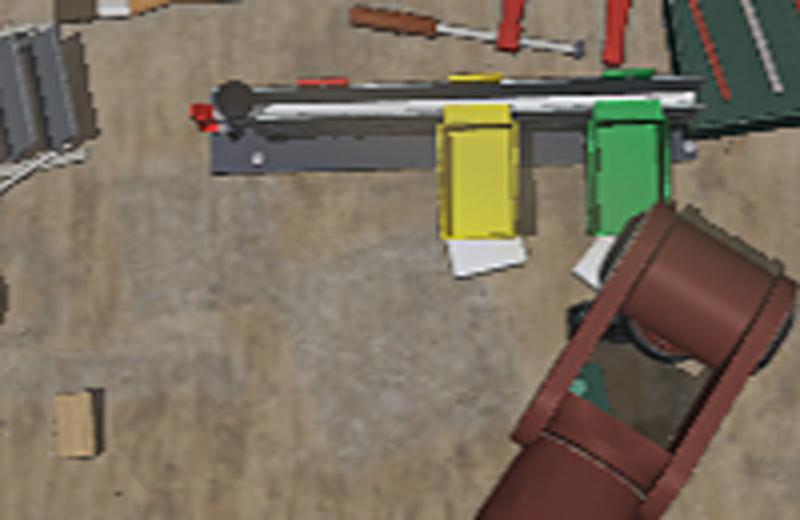

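Both bins hang in front of their tags. The teal block at wrist (224,202) is the wax (the white ones at (155,85) and (255,105) are look-alikes). Measure it.

```bash
python3 - <<'E'
from h import *
for f,fish in (("wb",True),("t3",False)):
    d=load(f); hsv=cv2.cvtColor(d["frame"],cv2.COLOR_RGB2HSV)
    m=cv2.inRange(hsv,(70,50,95),(92,190,255)); 
    cs,_=cv2.findContours(m,cv2.RETR_EXTERNAL,cv2.CHAIN_APPROX_NONE)
    for c in cs:
        if cv2.contourArea(c)<150 : continue
        p=onz(d,*c.reshape(-1,2).mean(0),.03,fish)
        if not(.3<p[0]<.5 and -.3<p[1]<-.05): continue
        W=np.array([onz(d,*q,.03,fish)[:2] for q in c.reshape(-1,2).astype(float)]).astype(np.float32)
        r=cv2.minAreaRect(W*1000); print(f,cv2.boundingRect(c),r, [np.round(x) for x in cv2.boxPoints(r)])
b=cv2.imread('pics/wb.png'); cv2.imwrite('pics/wax.png',cv2.resize(b[150:260,160:290],(780,660)[:2])[:600])
E
```

```text
wb (200, 177, 40, 44) ((414.92938232421875, -163.7840118408203), (52.6176643371582, 47.247920989990234), 9.955327987670898) [array([ 385., -145.], dtype=float32), array([ 393., -192.], dtype=float32), array([ 445., -183.], dtype=float32), array([ 437., -136.], dtype=float32)]
t3 (287, 221, 17, 20) ((400.8769836425781, -166.46168518066406), (68.44207763671875, 50.7207145690918), 9.8214693069458) [array([ 363., -147.], dtype=float32), array([ 371., -197.], dtype=float32), array([ 439., -186.], dtype=float32), array([ 430., -136.], dtype=float32)]
```

View pics/wax.png

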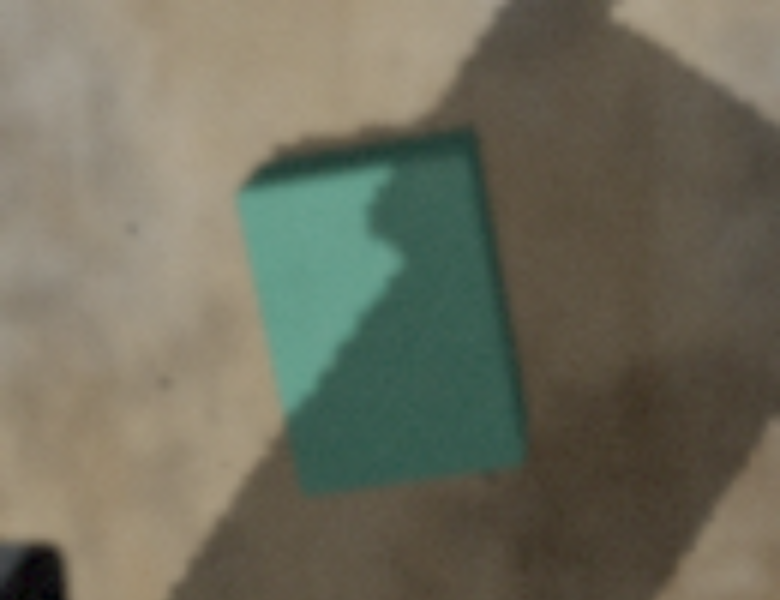

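```bash
python3 - <<'E'
from h import *
d=load("wb")
W=np.array([onz(d,160+x/6,150+y/6,.03,True)[:2] for x,y in [(240,188),(470,155),(525,468),(305,495)]]).astype(np.float32)*1000
print(cv2.minAreaRect(W),W.mean(0))
go([.403,-.165,.08],.171+np.pi/2)
E
```

```text
((405.4580993652344, -166.9746856689453), (69.7656021118164, 48.38286590576172), 9.260866165161133) [ 405.4508 -166.9302]
t 23.48 tcp [ 0.4569 -0.2086  0.2422] zdir deg -89.14 F [ 1.1564 -0.9938  1.0734] w 1.004
now-frame cm [ 5.3715 16.1998 -4.4639]  after-turn cm [ 4.6123 16.1998 -5.2446]  twist deg -8.94 j6 0.9792307805491561
```

```bash
python3 -m crank '[[[1,0,0,0,-8.9],[1,2.2,3,-2.6,0],[1,2.3,3,-2.6,0],[1,0,5,0,0],[1,0,5,0,0],[1,0,0,0,0],[1,0,0,0,0]]]'; python3 - <<'E'
from h import *
go([.404,-.166,.008],.168+np.pi/2)
snap("wrist","wx")
E
```

```text
time: 24.35
tool_pos: [0.4048, -0.1654, 0.0826]
tool_rot: [-0.061, 0.06, -0.704, 0.705]
contact_force: [0.2, -0.4, 0.8]
gripper_width: 1.0
t 24.35 tcp [ 0.4048 -0.1654  0.0826] zdir deg -80.21 F [ 0.2292 -0.4287  0.8012] w 1.0
now-frame cm [0.1    7.4573 0.0354]  after-turn cm [0.0999 7.4573 0.0357]  twist deg 0.16 j6 0.8414413146968437
```

View pics/wx.png

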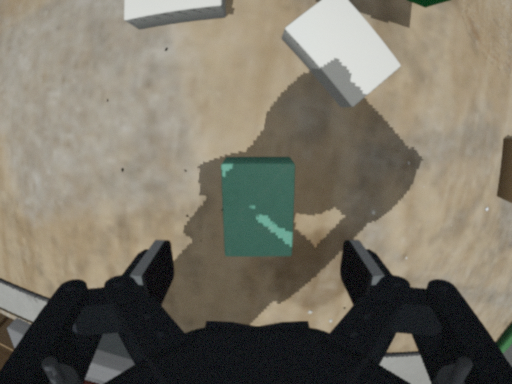

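The wax is centred and square between the fingers (columns 222–295). Descend and grip.

```bash
python3 -m crank '[[[1,0,2.5,0,0],[1,0,2.5,0,0],[1,0,2.2,0,0],[1,0,0.2,0,0],[1,0,0,0,0]]]'; python3 -m crank '[[[-1,0,0,0,0],[-1,0,0,0,0],[-1,0,0,0,0],[-1,0,0,0,0],[-1,0,0,0,0],[-1,0,0,0,0]]]'; python3 -m crank '[[[-1,0,-0.5,0,0],[-1,0,-3,0,0],[-1,0,-5,0,0],[-1,0,-5,0,0],[-1,0,-5,0,0],[-1,0,0,0,8.9],[-1,0,0,0,0]]]'; python3 - <<'E'
from h import *
go([.6,-.206,.2],YAW+np.pi/2)
snap("wrist","wx2");snap("scene","sx2")
cv2.imwrite("pics/zx2.png",np.hstack([cv2.imread("pics/wx2.png"),cv2.copyMakeBorder(cv2.resize(cv2.imread('pics/sx2.png')[90:240,180:360],(288,240)),0,144,0,0,cv2.BORDER_CONSTANT)]))
E
```

```text
time: 25.02
tool_pos: [0.4045, -0.1655, 0.0083]
tool_rot: [-0.061, 0.059, -0.704, 0.705]
contact_force: [-0.7, 0.0, -0.4]
gripper_width: 1.0
time: 25.78
tool_pos: [0.4039, -0.1652, 0.0077]
tool_rot: [-0.061, 0.059, -0.704, 0.705]
contact_force: [-0.5, 0.4, 5.9]
gripper_width: 0.574
time: 26.65
tool_pos: [0.4026, -0.1643, 0.1913]
tool_rot: [0.006, -0.006, 0.707, -0.707]
contact_force: [0.0, 0.4, -0.4]
gripper_width: 0.57
t 26.65 tcp [ 0.4026 -0.1643  0.1913] zdir deg -89.04 F [ 0.0386  0.4452 -0.3601] w 0.57
now-frame cm [-19.6683  -0.87     4.4975]  after-turn cm [-19.683   -0.87     4.4327]  twist deg 0.19 j6 0.9949623840795538
```

View pics/zx2.png

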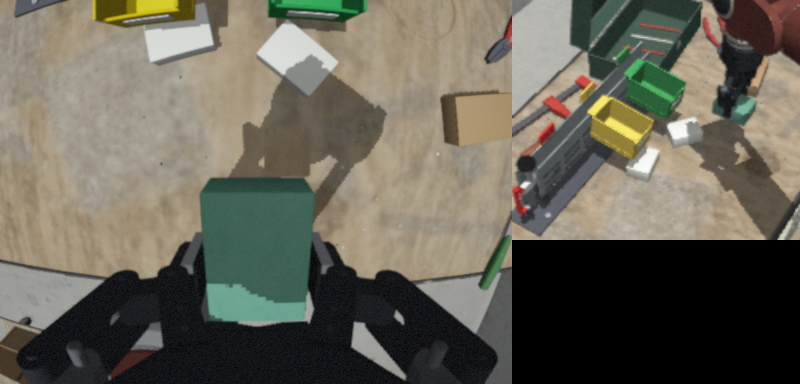

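```bash
python3 -m crank '[[[-1,-4,0,1,0],[-1,-4,0,1,0],[-1,-4,0,1,0],[-1,-4,0,1,0],[-1,-4.5,0,0.5,0],[-1,0,0,0,0],[-1,0,0,0,0]]]'; python3 - <<'E'
from h import *
go([.608,-.206,.142],YAW+np.pi/2)
snap("wrist","wx3");snap("scene","sx3")
cv2.imwrite("pics/zx3.png",np.hstack([cv2.imread("pics/wx3.png"),cv2.copyMakeBorder(cv2.resize(cv2.imread('pics/sx3.png')[90:240,180:360],(288,240)),0,144,0,0,cv2.BORDER_CONSTANT)]))
E
```

```text
time: 27.62
tool_pos: [0.6075, -0.2061, 0.1896]
tool_rot: [0.005, -0.007, 0.708, -0.707]
contact_force: [-1.2, 0.2, -1.2]
gripper_width: 0.572
t 27.62 tcp [ 0.6075 -0.2061  0.1896] zdir deg -89.08 F [-1.2323  0.193  -1.2382] w 0.572
now-frame cm [-0.0677  4.7592  0.0012]  after-turn cm [-0.0677  4.7592  0.001 ]  twist deg 0.15 j6 1.1118978515806344
```

View pics/zx3.png

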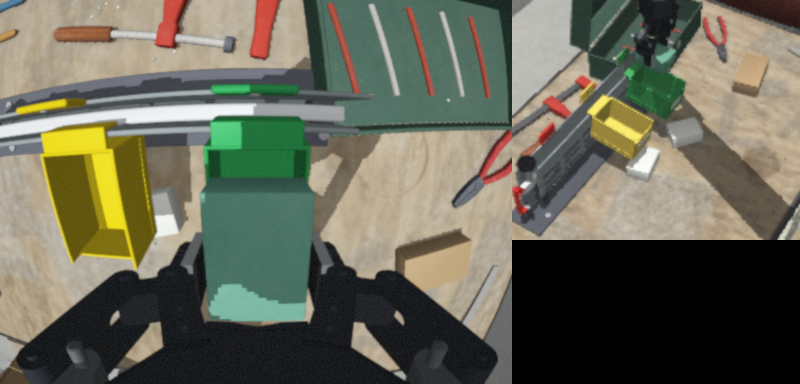

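The wrist view shows the wax (columns 202–312) lined up over the green bin (205–309). Lower and watch the force.

```bash
python3 -m crank '[[[-1,0,1.5,0,0],[-1,0,1.5,0,0],[-1,0,1.2,0,0],[-1,0,0.3,0,0],[-1,0,0,0,0],[-1,0,0,0,0]]]'; python3 - <<'E'
from h import *
go([.608,-.206,.142],YAW+np.pi/2)
snap("scene","sx4");snap("wrist","wx4")
cv2.imwrite("pics/zx4.png",np.hstack([cv2.imread("pics/wx4.png"),cv2.copyMakeBorder(cv2.resize(cv2.imread('pics/sx4.png')[90:190,200:320],(288,240)),0,144,0,0,cv2.BORDER_CONSTANT)]))
E
```

```text
time: 28.48
tool_pos: [0.609, -0.2067, 0.1471]
tool_rot: [-0.006, 0.005, -0.707, 0.707]
contact_force: [0.0, -0.5, -0.6]
gripper_width: 0.57
t 28.48 tcp [ 0.609  -0.2067  0.1471] zdir deg -89.14 F [ 0.016  -0.5154 -0.6162] w 0.57
now-frame cm [ 0.0969  0.5079 -0.0669]  after-turn cm [ 0.097   0.5079 -0.0667]  twist deg 0.09 j6 1.1129916960971364
```

View pics/zx4.png

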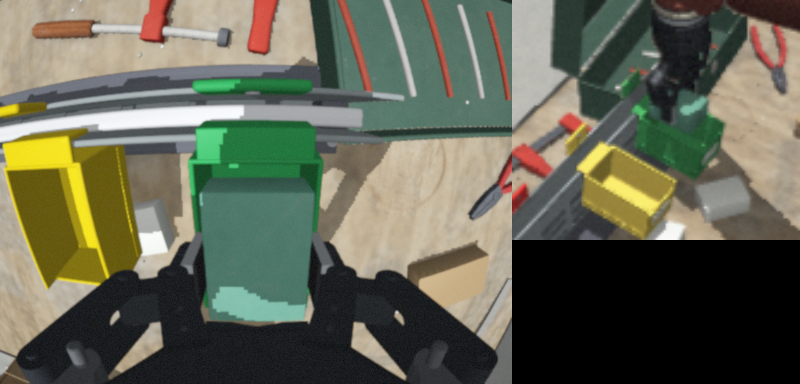

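```bash
python3 -m crank '[[[-1,0,0.4,0,0],[-1,0,0.3,0,0],[-1,0,0,0,0]]]'
```

```text
time: 28.95
tool_pos: [0.6082, -0.2063, 0.1387]
tool_rot: [0.005, -0.006, 0.707, -0.707]
contact_force: [-1.0, 0.2, -0.9]
gripper_width: 0.575
```

```bash
python3 -m crank '[[[1,0,0,0,0],[1,0,0,0,0],[1,0,0,0,0],[1,0,-2,0,0],[1,0,-3,0,0],[1,0,-5,0,0],[1,3,0,0,0],[1,0,0,0,0]]]'; python3 - <<'E'
from h import *
snap("scene","sx5");snap("wrist","wx5")
cv2.imwrite("pics/zx5.png",np.hstack([cv2.imread("pics/wx5.png"),cv2.copyMakeBorder(cv2.resize(cv2.imread('pics/sx5.png')[90:190,200:320],(288,240)),0,144,0,0,cv2.BORDER_CONSTANT)]))
E
```

```text
time: 29.95
tool_pos: [0.5783, -0.2072, 0.242]
tool_rot: [-0.006, 0.004, -0.707, 0.708]
contact_force: [-0.8, -0.4, -0.5]
gripper_width: 1.006
```

View pics/zx5.png

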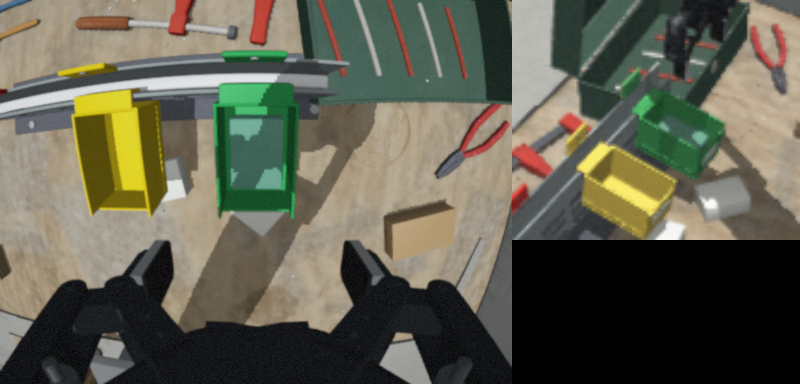

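The wax lies flat in the green bin and the bin still hangs. Now the wood block.

```bash
python3 - <<'E'
from h import *
t=snap("top","tw"); s=load("sx5")
a=cv2.imread("pics/tw.png")[215:255,148:188]; b=cv2.imread("pics/sx5.png")[285:325,210:260]
cv2.imwrite("pics/zw.png",np.hstack([cv2.resize(a,(400,400),interpolation=cv2.INTER_CUBIC),cv2.resize(b,(400,320),interpolation=cv2.INTER_CUBIC).copy() if 0 else cv2.copyMakeBorder(cv2.resize(b,(400,320),interpolation=cv2.INTER_CUBIC),0,80,0,0,cv2.BORDER_CONSTANT)]))
E
```

```text
(no output)
```

View pics/zw.png

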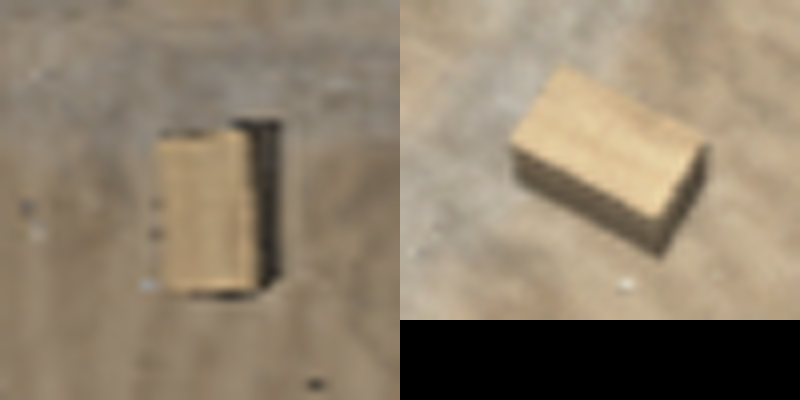

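```bash
python3 - <<'E'
from h import *
t=load("tw"); s=load("sx5")
W=np.array([onz(t,148+x/10,215+y/10,.035)[:2]*1000 for x,y in [(158,137),(243,130),(255,288),(170,292)]],np.float32); print(cv2.minAreaRect(W),W.mean(0))
W=np.array([onz(s,210+(x-400)/8,285+y/8,.035)[:2]*1000 for x,y in [(562,65),(707,145),(657,215),(512,142)]],np.float32); print(cv2.minAreaRect(W),W.mean(0))
print(cv2.boxPoints(cv2.minAreaRect(W)))
go([.38,.31,.09],.06+np.pi/2)
E
```

```text
((385.5086364746094, 308.01666259765625), (59.878482818603516, 32.09442138671875), 4.827712535858154) [385.7891 307.9853]
((386.85479736328125, 310.7915344238281), (59.570613861083984, 33.03514862060547), 4.0014801025390625) [387.4007 310.8456]
[[355.9895 325.1903]
 [358.2947 292.2357]
 [417.7201 296.3927]
 [415.4149 329.3473]]
t 30.1 tcp [ 0.5788 -0.2068  0.2395] zdir deg -89.14 F [0.0929 0.1901 0.6155] w 0.999
now-frame cm [ 19.1085  14.9469 -51.9759]  after-turn cm [ 16.7502  14.9469 -52.7831]  twist deg -2.58 j6 1.0914615364368443
```

```bash
python3 -m crank '[[[1,2,0,-5,-3.5],[1,2,0,-5,0],[1,2,0,-5.5,0],[1,2,0,-5.5,0],[1,2,0,-5.5,0],[1,2,0,-5.5,0],[1,2,0,-5.5,0],[1,1,0,-5,0]]]'; python3 -m crank '[[[1,1,2,-5,0],[1,0,3,-3,0],[1,0,3,0,0],[1,0,0,0,0]]]'; python3 - <<'E'
from h import *
go([.389,.310,.012],.077+np.pi/2)
snap("wrist","ww")
E
```

```text
time: 31.1
tool_pos: [0.3987, 0.2088, 0.2393]
tool_rot: [0.027, -0.027, 0.707, -0.707]
contact_force: [1.1, 0.8, 0.8]
gripper_width: 1.002
time: 31.6
tool_pos: [0.3816, 0.2855, 0.1562]
tool_rot: [-0.025, 0.03, -0.706, 0.708]
contact_force: [-0.2, -0.7, -0.1]
gripper_width: 0.999
t 31.6 tcp [0.3816 0.2855 0.1562] zdir deg -85.57 F [-0.2321 -0.7172 -0.0699] w 0.999
now-frame cm [-1.0146 14.404  -2.4256]  after-turn cm [-1.0141 14.404  -2.4258]  twist deg 0.01 j6 1.9794663032155657
```

View pics/ww.png

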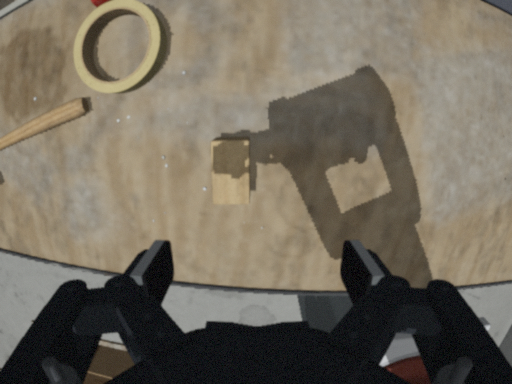

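```bash
python3 - <<'E'
from h import *
d=load("ww"); W=np.array([onz(d,x,y,.035,True)[:2]*1000 for x,y in [(212,139.5),(249,139.5),(249,204),(213,204)]],np.float32); print(cv2.minAreaRect(W),W.mean(0))
E
python3 -m crank '[[[1,-1,2,-2.3,0],[1,0,3,0,0],[1,0,3,0,0],[1,0,0,0,0],[1,0,0,0,0]]]'; python3 - <<'E'
from h import *
go([.389,.310,.012],.077+np.pi/2)
snap("wrist","ww1")
E
```

```text
((392.8277587890625, 310.3582763671875), (60.296356201171875, 33.762733459472656), 3.998781204223633) [392.8735 310.1482]
time: 32.28
tool_pos: [0.3933, 0.3101, 0.0816]
tool_rot: [0.028, -0.026, 0.707, -0.706]
contact_force: [-1.0, -0.7, 1.2]
gripper_width: 1.003
t 32.27 tcp [0.3933 0.3101 0.0816] zdir deg -85.68 F [-0.9886 -0.6849  1.2076] w 1.003
now-frame cm [ 0.4523  6.9557 -0.0141]  after-turn cm [ 0.4523  6.9557 -0.0148]  twist deg -0.09 j6 2.014228438393344
```

View pics/ww1.png

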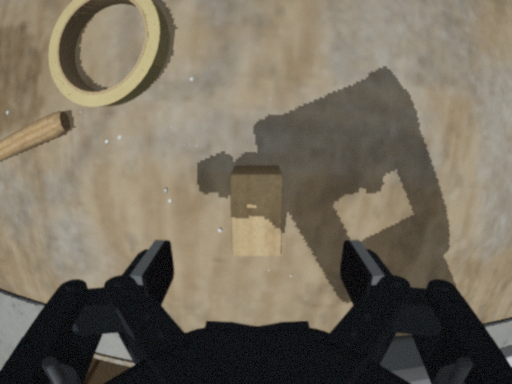

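The wood is centred (columns 232–283) and square. Grip.

```bash
python3 -m crank '[[[1,0.3,2.5,0,0],[1,0,2.5,0,0],[1,0,1.8,0,0],[1,0,0,0,0],[1,0,0,0,0]]]'; python3 -m crank '[[[-1,0,0,0,0],[-1,0,0,0,0],[-1,0,0,0,0],[-1,0,0,0,0],[-1,0,0,0,0],[-1,0,0,0,0]]]'; python3 -m crank '[[[-1,0,-0.5,0,0],[-1,0,-3,0,0],[-1,0,-5,0,0],[-1,0,-5,0,0],[-1,0,-5,0,0],[-1,0,0,0,3.5],[-1,0,0,0,0]]]'; python3 - <<'E'
from h import *
go([.608,-.070,.19],YAW+np.pi/2)
snap("wrist","ww2")
E
```

```text
time: 32.95
tool_pos: [0.3897, 0.3098, 0.0125]
tool_rot: [0.028, -0.026, 0.707, -0.706]
contact_force: [0.1, 0.9, -0.2]
gripper_width: 0.998
time: 33.7
tool_pos: [0.3894, 0.3096, 0.012]
tool_rot: [0.027, -0.027, 0.707, -0.706]
contact_force: [0.5, 0.2, 4.7]
gripper_width: 0.394
time: 34.58
tool_pos: [0.3885, 0.3091, 0.1962]
tool_rot: [-0.005, 0.006, -0.707, 0.707]
contact_force: [0.2, 0.1, -1.3]
gripper_width: 0.397
t 34.58 tcp [0.3885 0.3091 0.1962] zdir deg -89.1 F [ 0.1885  0.0688 -1.2855] w 0.397
now-frame cm [-21.3578   0.6156  38.2509]  after-turn cm [-21.4413   0.6156  38.2041]  twist deg 0.13 j6 2.0772214562111695
```

View pics/ww2.png

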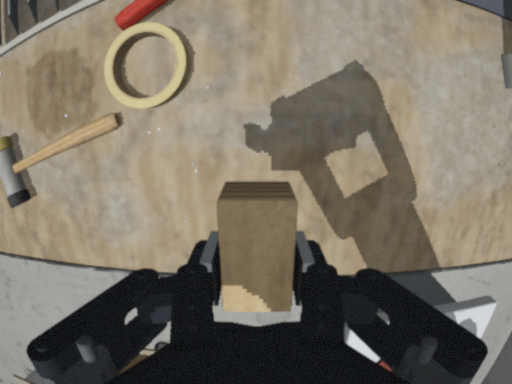

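```bash
python3 -m crank '[[[-1,-2.7,0,4.8,0],[-1,-2.7,0,4.8,0],[-1,-2.7,0,4.8,0],[-1,-2.7,0,4.8,0],[-1,-2.7,0,4.8,0],[-1,-2.7,0,4.8,0],[-1,-2.7,0,4.8,0],[-1,-2.6,0,4.6,0]]]'; python3 -m crank '[[[-1,0,0,0,0],[-1,0,0,0,0]]]'; python3 - <<'E'
from h import *
go([.608,-.070,.15],YAW+np.pi/2)
snap("wrist","ww3");snap("scene","sw3")
cv2.imwrite("pics/zw3.png",np.hstack([cv2.imread("pics/ww3.png"),cv2.copyMakeBorder(cv2.resize(cv2.imread('pics/sw3.png')[110:230,180:324],(288,240)),0,144,0,0,cv2.BORDER_CONSTANT)]))
E
```

```text
time: 35.62
tool_pos: [0.6092, -0.071, 0.1941]
tool_rot: [0.004, -0.007, 0.707, -0.707]
contact_force: [0.7, 0.6, -0.7]
gripper_width: 0.401
time: 35.88
tool_pos: [0.6085, -0.069, 0.1945]
tool_rot: [0.004, -0.007, 0.708, -0.707]
contact_force: [-0.3, 0.4, 0.1]
gripper_width: 0.397
t 35.88 tcp [ 0.6085 -0.069   0.1945] zdir deg -89.13 F [-0.2599  0.4432  0.1446] w 0.397
now-frame cm [0.0382 4.4507 0.1026]  after-turn cm [0.038  4.4507 0.1027]  twist deg 0.1 j6 1.320969955786566
```

View pics/zw3.png

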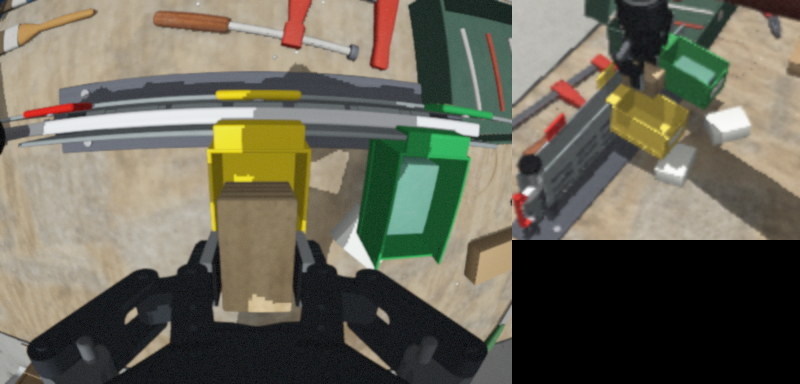

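```bash
python3 -m crank '[[[-1,0,1.5,0.1,0],[-1,0,1.5,0,0],[-1,0,1.2,0,0],[-1,0,0.7,0,0],[-1,0,0,0,0],[-1,0,0,0,0]]]'
```

```text
time: 36.72
tool_pos: [0.6099, -0.0706, 0.1479]
tool_rot: [-0.006, 0.005, -0.707, 0.707]
contact_force: [0.2, -0.1, -0.3]
gripper_width: 0.396
```

```bash
python3 -m crank '[[[1,0,0,0,0],[1,0,0,0,0],[1,0,0,0,0],[1,0,-2,0,0],[1,0,-3,0,0],[1,0,-5,0,0],[1,4,-2,0,0],[1,5,0,0,0]]]'; python3 -m crank '[[[1,5,0,0,0],[1,5,0,3,0],[1,0,0,6,0],[1,0,0,6,0],[1,0,0,6,0],[1,0,0,0,0]]]'; python3 - <<'E'
from h import *
snap("scene","sf");snap("wrist","wf");snap("top","tf")
cv2.imwrite("pics/zf.png",np.hstack([cv2.resize(cv2.imread("pics/tf.png")[130:260,150:350],(400,260),interpolation=cv2.INTER_CUBIC),cv2.resize(cv2.imread('pics/sf.png')[90:240,160:360],(400,260),interpolation=cv2.INTER_CUBIC)]))
E
```

```text
time: 37.72
tool_pos: [0.5204, -0.0722, 0.2723]
tool_rot: [-0.008, 0.003, -0.706, 0.708]
contact_force: [-0.5, 0.0, -0.3]
gripper_width: 1.0
time: 38.48
tool_pos: [0.4222, -0.2866, 0.2687]
tool_rot: [-0.004, 0.003, -0.707, 0.708]
contact_force: [-0.5, 1.3, -0.3]
gripper_width: 1.002
```

View pics/zf.png

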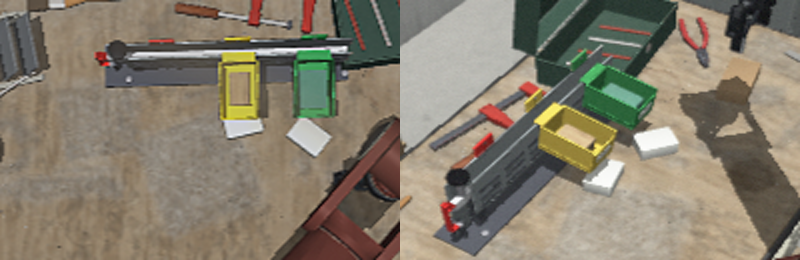

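View pics/wf.png

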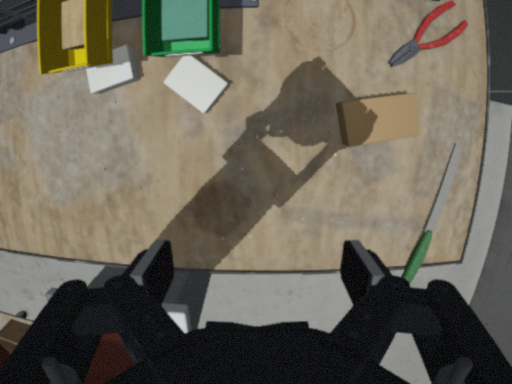

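Both blocks lie in their bins. A final numeric check of seating, squareness and knob height.

```bash
python3 - <<'E'
from h import *
t=load("tf");s=load("sf")
cv2.imwrite("pics/zf2.png",np.vstack([cv2.resize(cv2.imread("pics/tf.png")[145:205,245:335],(600,400),interpolation=cv2.INTER_CUBIC)]))
cv2.imwrite("pics/zf3.png",cv2.resize(cv2.imread("pics/sf.png")[110:215,180:320],(800,600),interpolation=cv2.INTER_CUBIC))
m=(s["frame"].astype(int).sum(2)<110).astype(np.uint8); mm=np.zeros_like(m); mm[183:202,178:200]=m[183:202,178:200]
n,l,st,c=cv2.connectedComponentsWithStats(mm); print(c[1:])
E
```

```text
[[188.7931 191.6724]]
```

View pics/zf2.png

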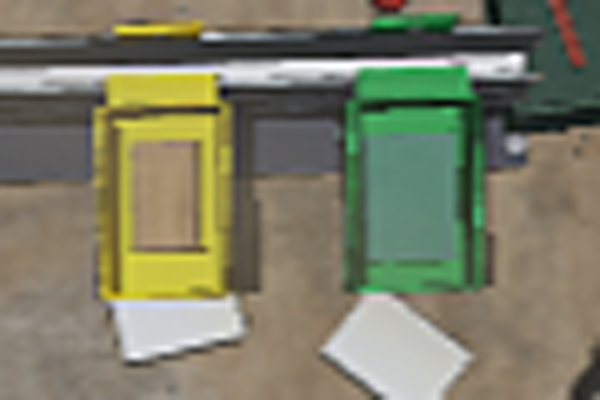

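View pics/zf3.png

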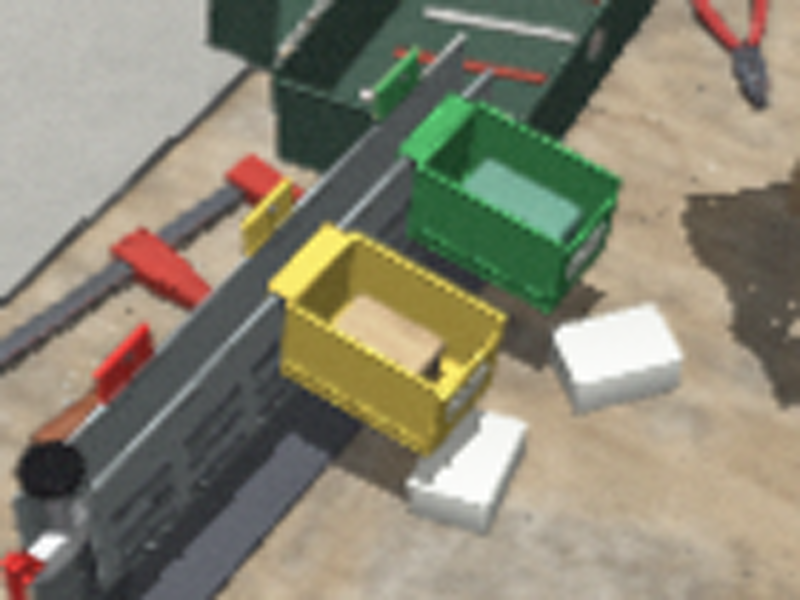

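Both bins hang square behind the rail's top edge in front of their tags, the blocks are inside, and the knob is still down at (189,192). Hand in.

```bash
python3 -c "
from plant import *
print(job_done())"
```

```text
the job is handed in; nothing more can be done
None
```

The job is done and handed in at about 39 s of robot time, well inside the 200 s limit.

- **Cover:** I pressed the knob down to its bottom stop. The knob has stayed about 26 mm low since I let go, and was still there in the last picture, so the catch holds it.
- **Bins:** I hung the yellow and then the green bin on the rail. The lip touched the rail at the expected height each time. The last pictures show both bins square and in front of their own plates. There was no red bin in any view.
- **Blocks:** The wax block lies flat in the green bin and the wood block flat in the yellow one. I let each go from just above the bin's rim.
- **Left alone:** I did not touch the sanding block, screwdriver, tape or the white look-alikes.

**Disagreement:** the wrist and top cameras differed by about 4–6 mm along x on absolute positions. I worked from positions of bin and rail relative to each other, and both bins seated without catching. No final check failed, but I made no numeric measurement of the bins' final angle or sideways position.

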